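# Set up a row of sign blanks for lettering

### The job

Set the bench up for lettering: load all the sign blanks flat into the jig in one tight row, long edges pushed flush against the back fence, the first one right in the fence corner and each next one touching its neighbour, in any order of colour. When the row is complete, lay the hand-rest bridge centrally across the two blue supports, down in both notches. Slide each round palette slab, without ever lifting it off the bench because its paint is wet, until it lies wholly on the drip mat, and leave the small paint tin and the roll of tape where they stand.

Things in the scene. Friction and masses are not known exactly. Their poses are not given: they have to be found in the camera images.
- jig: fixed lettering jig; origin at bench height in its middle; x points to the back fence (away from the robot), y left, z up. Back fence: aluminium strip along y from -117 to +117 mm, inner face at x = +45 mm. Side fence at the left, along x from -8 to +45 mm, inner face at y = +105 mm. Fences 18 mm high, 12 thick. Its grey sheet is under 1 mm thick: blanks lie at bench height
- corner (a point): the inside corner of the jig's two fences, at bench height (jig x = +45, y = +105 mm)
- notch_left (a point): middle of the notch floor of the left blue support, 36 mm above the bench, at jig x = +20, y = +145 mm. The support is 24 mm wide in y, 56 mm in x; the notch is 32 mm wide in x, open above and along y, between lips 12 mm higher than its floor
- notch_right (a point): the same for the right blue support, at jig x = +20, y = -180 mm; the middle between both notches is at jig x = +20, y = -17.5 mm
- bridge: hand-rest bridge: straight white-painted wooden bar 24 (its x) x 365 (its y) x 12 mm (z), red-tipped at both ends, about 200 g; origin at the centre of its underside; starts flat on the bench in front of the jig. Either end may point left
- mat: fixed grey drip mat with a black border on the bench, 120 (its x) x 220 mm (its y), under 1 mm thick and flush for sliding; origin at its centre
- blank_red: red sign blank, a painted flat rectangular board 52 (its x) x 66 (its y) x 12 mm thick, about 60 g, with two small screw dots near its short ends; origin at the centre of its underside. It may be absent
- blank_yellow: yellow sign blank, a painted flat rectangular board 52 (its x) x 66 (its y) x 12 mm thick, about 60 g, with two small screw dots near its short ends; origin at the centre of its underside. It may be absent
- blank_white: white sign blank, a painted flat rectangular board 52 (its x) x 66 (its y) x 12 mm thick, about 60 g, with two small screw dots near its short ends; origin at the centre of its underside. It may be absent
- palette_green: round white ceramic palette slab with a patch of green paint on top, 50 mm in diameter, 12 mm thick, about 70 g; origin at the centre of its underside. It may be absent. It is to be slid, never lifted
- palette_orange: round white ceramic palette slab with a patch of orange paint on top, 50 mm in diameter, 12 mm thick, about 70 g; origin at the centre of its underside. It may be absent. It is to be slid, never lifted
- palette_blue: round white ceramic palette slab with a patch of blue paint on top, 50 mm in diameter, 12 mm thick, about 70 g; origin at the centre of its underside. It may be absent. It is to be slid, never lifted
- tin_small: small white paint tin with an orange band, 60 mm wide, 60 mm tall; bystander, leave it where it is; origin at its underside
- tape: yellow roll of tape, 54 mm wide, 22 mm tall; bystander, leave it where it is; origin at its underside
Not all that is in view belongs to the job. What is shaped like the palette_orange but pink or turquoise is not meant.

How it is judged:
On the way, in this order (a step that is already met when the one before it is completed fails the run):
1. all blanks lie flat in a tight row in the fence corner (x of blank_red in the frame of jig between 0.0155 and 0.022 m and angle between the x axis of each of blank_red, blank_yellow, blank_white and the x axis of jig, either way round below 0.06 rad and angle between the z axis of each of blank_red, blank_yellow, blank_white and the z axis of jig, either way round below 0.06 rad and height (world z) of each of blank_red, blank_yellow, blank_white below 0.004 m and (y of blank_red in the frame of jig between 0.068 and 0.075 m or y of blank_red in the frame of jig between -0 and 0.009 m or (y of blank_red in the frame of jig between -0.068 and -0.057 m and (y of blank_yellow in the frame of jig between -0 and 0.009 m or y of blank_white in the frame of jig between -0 and 0.009 m))) and x of blank_yellow in the frame of jig between 0.0155 and 0.022 m and (y of blank_yellow in the frame of jig between 0.068 and 0.075 m or y of blank_yellow in the frame of jig between -0 and 0.009 m or (y of blank_yellow in the frame of jig between -0.068 and -0.057 m and (y of blank_red in the frame of jig between -0 and 0.009 m or y of blank_white in the frame of jig between -0 and 0.009 m))) and x of blank_white in the frame of jig between 0.0155 and 0.022 m and (y of blank_white in the frame of jig between 0.068 and 0.075 m or y of blank_white in the frame of jig between -0 and 0.009 m or (y of blank_white in the frame of jig between -0.068 and -0.057 m and (y of blank_red in the frame of jig between -0 and 0.009 m or y of blank_yellow in the frame of jig between -0 and 0.009 m))) and (y of blank_red in the frame of jig between 0.068 and 0.075 m or y of blank_yellow in the frame of jig between 0.068 and 0.075 m or y of blank_white in the frame of jig between 0.068 and 0.075 m)), for 0.2 s.
2. the bridge lies in both notches over the row (x of bridge in the frame of jig between 0.013 and 0.027 m and y of bridge in the frame of jig between -0.0425 and 0.0075 m and z of bridge in the frame of jig between 0.033 and 0.039 m and angle between the y axis of bridge and the y axis of jig, either way round below 0.08 rad), for 0.2 s.
At the end, for the whole second after the job is handed in: Blanks flat, square within 0.06 rad, within 3.5 mm of the back fence, in a gapless row from the side fence (within 4, 6, 8 mm); bridge in both notches, within 7 mm across, 25 mm along and 3 mm in height; palette slabs at rest wholly on the mat (2 mm over allowed) (all of step 1 and all of step 2 and x of palette_green in the frame of mat between -0.037 and 0.037 m and y of palette_green in the frame of mat between -0.087 and 0.087 m and height (world z) of each of palette_green, palette_orange, palette_blue below 0.004 m and linear speed of each of palette_green, palette_orange, palette_blue, bridge below 0.02 m/s and x of palette_orange in the frame of mat between -0.037 and 0.037 m and y of palette_orange in the frame of mat between -0.087 and 0.087 m and x of palette_blue in the frame of mat between -0.037 and 0.037 m and y of palette_blue in the frame of mat between -0.087 and 0.087 m); the robot touches nothing.
It fails at once if a palette slab is lifted off the bench (underside above 15 mm) (height (world z) of any of palette_green, palette_orange, palette_blue above 0.015 m).
It fails at once if a bystander is moved more than 40 mm (distance of any of tin_small, tape from where it was at the start of the episode above 0.04 m).
Of blank_red, blank_yellow, blank_white only 2 to 3 are there at a start; the rules pass over those that are not, and their reading is None.
Of palette_green, palette_orange, palette_blue only 2 to 3 are there at a start; the rules pass over those that are not, and their reading is None.
At some moment in a run one of blank_red, blank_yellow, blank_white, palette_green, palette_orange, palette_blue, bridge may be knocked a few centimetres aside while the robot is not near it.
Once in a run the grip may slacken for a moment while it holds something.
It also fails if it takes over 210 s, if anything falls off the work surface, if the arm or the gripper's body presses on something with over 40 N, if the wrist force passes 120 N, or if a joint passes its speed limit or range.

### The arm

A 7-joint arm with a two-finger parallel gripper is mounted at the origin on the work surface. World frame = base frame: x ahead of the robot, y to its left, z up, the work surface at z = 0. Lengths are in m, angles in rad, forces in N, time in s.
With the tool pointing down it reaches from about 0.425 to 0.875 m from the base axis. Payload 4.7 kg.
Tool frame: the origin (TCP) lies midway between the tips of the shut fingers; the grasp point (between the pads) lies 19 mm behind it (ctrl.grip_point_offset is the distance from the TCP to the grasp point, in m); z points along the fingers, y is the line along which they close (so a half turn about z gives the same grasp; the last joint's range is limited). The gripper opens to 87 mm and grips with 3 to 60 N. Pads are 19 mm wide; open, the fingers measure 117 mm over their backs; the gripper's body (75 mm by 190 mm) begins 51 mm behind the grasp point.
Start: joints at [1.274, 0.321, -0.07, 1.45, 0.023, 1.371, -0.057], TCP at [0.199, -0.619, 0.189] pointing down, gripper open.
Joint ranges: [-2.86, 2.86], [-0.3, 2.09], [-1.38, 1.24], [0.06, 2.45], [-1.56, 4.7], [0.09, 2.05], [-2.69, 2.69]. Speed limits (rad/s): [2.57, 2.57, 3.14, 3.14, 3.14, 3.14, 3.14].

### API

Orientations are given as a rotation vector (axis times angle).
In Python, from bench import ctrl gives the robot as it stands.
- The arm moves only by the tool move_arm, never from a script. Its argument "increments" is text: rows parted by semicolons, each of 7 numbers parted by spaces: the shift along the world's x, y, z in mm, then the turn, a rotation vector about the world's x, y, z in degrees, then the closure in counts, from 0 (fully open) to 255 (shut). A call has exactly 8 rows; each row shifts and turns the commanded pose from where the row before left it; what a row does not reach is not made up. A row lasts 1/12 s, in which the tool goes at most 41.7 mm and 7.16 degrees, less where a joint would pass 70% of its speed; a pose out of reach is approached as far as the arm can. A call with a gripper value outside its range is refused whole. The fingers move at their own pace and stop on an object; "grip_force" is the grip in N (left out, the last holds). Time passes only in rows, so rows that do not move let the fingers close, or fill a call up. It gives the time, the measured TCP pose, the force, the opening and the grip force at its end, in the units of the state.
- ctrl.get_state(): the state, without advancing time (a new reading comes with each control period).
- ctrl.get_image(name): name is "scene" or "side" or "wrist"; returns a dict with "frame" (480x640x3 uint8, red, green, blue), "depth" (480x640 float32, m along the optical axis (not along the pixel's ray), 0 where there is no reading), "fx", "fy", "cx", "cy" (pixels), "position" and "orientation" of the camera in the world. Camera axes: x right, y down, z forward; pixel columns grow to the right and rows downward; lengths in m; the calibration is good to about 2 mm. A picture is of the moment at which its call begins.
- ctrl.close_job(): hands the job in; it is judged then, once.
Trained networks look in a picture, given as the dict that the camera call returned (one of the last four; its "shot" number tells which), for a name from the list of things; names that differ only in an ending like _2 or _b are one class to them, and where a whole thing is asked for, a point or a joint stands for the part that bears it (a point fixed in the world has none). Each returns a list of dicts, best first, with "score" (0 to 1); they miss things now and then, are a little off and sometimes report something else, mostly with a low value. They report only what shows in the picture. A call takes as long as a camera call. They do not tell look-alikes from the thing itself.
- ctrl.find_in(target, picture): "centre" ([x, y, z] in m, in world coordinates, good to about 4 mm: the middle of the surface that is visible of it).
- ctrl.silhouettes(target, picture): "region" (480x640 bool, what is visible of it).
The state is a dict: "time": time; "joint_positions": joint angles; "qd": joint speeds; "joint_torque": joint torques, N m; "position": TCP position; "tool_rot": TCP orientation; "ft_force": force on the tool from outside, world axes, zero at the start; "torque": the same for the moment, N m; "grip_width": opening from 0.0 (shut) to 1.0 (fully open); "grip_force": force on a finger pad.
Only numpy, scipy, OpenCV 4.12 (cv2) and the standard library are available. Lean on these libraries where they do the work, as an engineer would, in place of code of your own. Each camera call takes 0.05 s, during which the arm holds its last target. There are 200 camera calls.

## Working session

There is one attempt and no reset: what is moved stays moved. The work goes in short steps, Python scripts to look and compute and a tool call to move; the robot and the scene stay as the last step left them, time stands still between calls to the robot, and variables do not carry over. Pictures are saved under pics/ and viewed, at most 14 in all, crops included, and the job is handed in when it is done.

Besides the shell and the picture viewer there is one more tool, called after "Call:" by a JSON object that holds its "fn" and its "kwargs", one argument or row to a line. move_arm: Moves the arm, as the interface text tells. Its arguments: {"type":"object","properties":{"increments":{"type":"string"},"grip_force":{"type":"number"}},"required":["increments"]}

```bash
mkdir -p pics; ls; cat > h.py <<'E'
import numpy as np, cv2
from scipy.spatial.transform import Rotation as R
from bench import ctrl
def Rm(o):
    o=np.array(o,float)
    if o.shape==(3,3): return o
    return R.from_rotvec(o).as_matrix() if o.size==3 else R.from_quat(o).as_matrix()
def cloud(p):
    v,u=np.mgrid[0:480,0:640]; d=p['depth']
    c=np.stack([(u-p['cx'])/p['fx']*d,(v-p['cy'])/p['fy']*d,d],-1)
    w=c@Rm(p['orientation']).T+np.array(p['position']); w[d<=0]=np.nan
    return w
def onplane(p,u,v,z):
    r=Rm(p['orientation'])@np.array([(u-p['cx'])/p['fx'],(v-p['cy'])/p['fy'],1]); o=np.array(p['position'])
    return o+r*(z-o[2])/r[2]
def pix(p,w):
    c=Rm(p['orientation']).T@(np.array(w)-np.array(p['position'])); return c[0]/c[2]*p['fx']+p['cx'],c[1]/c[2]*p['fy']+p['cy']
def save(p,n): cv2.imwrite('pics/'+n,p['frame'][...,::-1])
E
python3 - <<'E'
from h import *
names="jig bridge mat blank_red blank_yellow blank_white palette_green palette_orange palette_blue tin_small tape".split()
for c in('scene','side'):
    p=ctrl.get_image(c); save(p,c+'0.png'); print(c,p['position'],p['orientation'])
    for n in names:
        for r in ctrl.find_in(n,p)[:3]:
            print(n,round(r['score'],2),np.round(r['centre'],3),np.round(pix(p,r['centre'])))
print(ctrl.get_state())
E
```

```text
pics
scene [0.78147539 0.46105169 0.79847088] [-0.8054357  -2.7272597   0.87992571]
jig 0.88 [ 0.587  0.206 -0.004] [330. 353.]
bridge 0.63 [0.437 0.259 0.011] [413. 331.]
mat 0.74 [ 0.45  -0.327  0.003] [257. 154.]
blank_red 0.69 [ 0.654 -0.227  0.011] [199. 212.]
blank_red 0.41 [ 0.435 -0.054  0.016] [321. 219.]
blank_red 0.24 [0.592 0.206 0.003] [328. 353.]
blank_yellow 0.96 [ 0.618 -0.339  0.01 ] [193. 176.]
blank_white 0.69 [ 0.664 -0.085  0.016] [222. 257.]
blank_white 0.21 [0.588 0.204 0.005] [329. 351.]
palette_green 0.8 [ 0.531 -0.117  0.014] [270. 220.]
palette_orange 0.87 [0.341 0.174 0.014] [422. 274.]
palette_orange 0.73 [ 0.653 -0.228  0.012] [198. 211.]
palette_orange 0.7 [ 0.434 -0.054  0.012] [322. 220.]
palette_blue 0.81 [ 0.433 -0.127  0.01 ] [305. 200.]
tin_small 0.91 [0.714 0.014 0.061] [217. 292.]
tin_small 0.55 [ 0.53  -0.118  0.015] [270. 219.]
tape 0.71 [ 0.665 -0.085  0.014] [222. 257.]
tape 0.62 [ 0.513 -0.015  0.021] [301. 246.]
side [0.08374649 0.60310795 0.58112917] [-0.78867255  2.44900077 -1.24930374]
jig 0.62 [0.576 0.211 0.002] [217. 297.]
bridge 0.6
[... 634 characters left out ...]
': 1.2, 'joint_positions': array([ 1.27411613,  0.32094575, -0.07006712,  1.45051824,  0.02261183,
        1.3708048 , -0.05690925]), 'qd': array([-0.00055689,  0.00116312, -0.00243373,  0.00147903,  0.00016491,
       -0.00030321,  0.00038201]), 'joint_torque': array([-1.07903579e-03, -4.91108251e+01, -4.02906407e-01, -3.12772179e+01,
       -6.37382758e-02,  3.38177592e-02, -6.88764715e-06]), 'position': array([ 0.1987257 , -0.61889258,  0.18921237]), 'tool_rot': array([ 3.10362512e+00,  4.86162431e-01, -7.81408857e-05]), 'ft_force': array([-0.28397563,  0.64414854,  0.64993859]), 'torque': array([-0.02144919, -0.04573586,  0.04578801]), 'grip_force': 0.0, 'grip_width': 0.9980247359341593}
```

View pics/scene0.png

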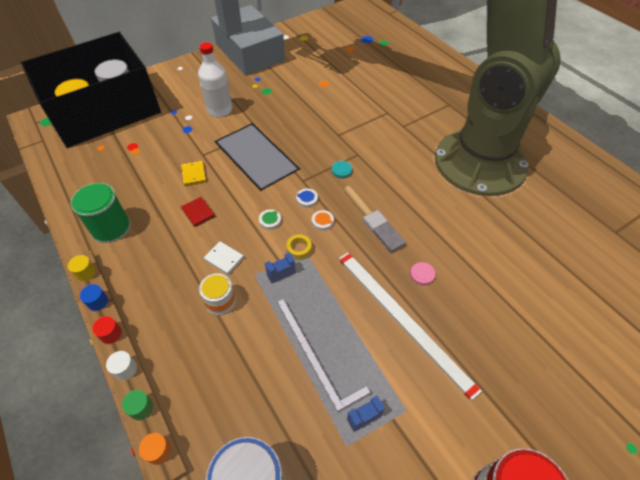

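View pics/side0.png

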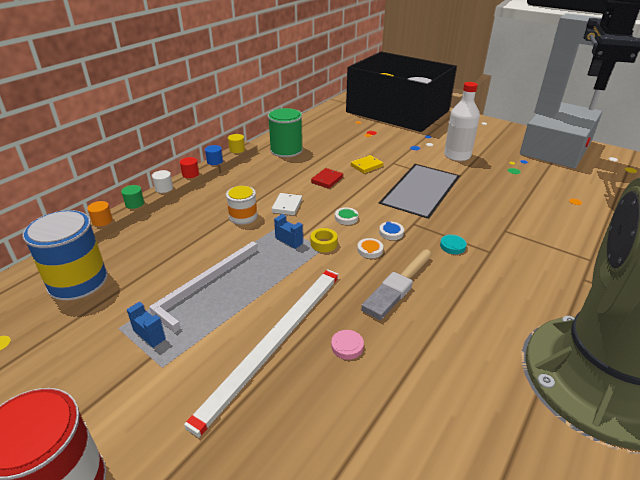

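Scene view: blanks are red (198,211), yellow (193,173) and white (224,257). Palettes are green (270,219), orange (322,219) and blue (307,197). The look-alikes I'll avoid are pink (423,273) and turquoise (342,170). The mat is at (257,155), the jig at (330,353), the bridge runs (346,259)–(473,391), the tin is at (217,293) and the tape at (299,246). The jar lids along the left edge and the red and green tins are clutter. The side view agrees.

```bash
cat >> h.py <<'E'
BOX={'red':(.62,.69,-.26,-.19),'yel':(.57,.66,-.39,-.30),'whi':(.61,.71,-.13,-.04),'grn':(.49,.57,-.155,-.08),'blu':(.395,.47,-.165,-.09),'ora':(.395,.47,-.088,-.02),'bridge':(.3,.55,.02,.5),'fence':(.54,.75,.0,.36)}
def rect(p,box,z0,z1,cond=None):
    w=cloud(p); m=(w[...,0]>box[0])&(w[...,0]<box[1])&(w[...,1]>box[2])&(w[...,1]<box[3])&(w[...,2]>z0)&(w[...,2]<z1)
    if cond is not None: m&=cond
    if m.sum()<20: return None
    q=w[m]; (c,s,a)=cv2.minAreaRect((q[:,:2]*1000).astype(np.float32))
    return np.round(c,1),np.round(s,1),round(a,1),round(float(np.median(q[:,2]))*1000,1),int(m.sum()),np.round(q[:,:2].mean(0)*1000,1)
def hsv(p): return cv2.cvtColor(p['frame'],cv2.COLOR_RGB2HSV).astype(int)
E
python3 - <<'E'
from h import *
for c in('scene','side'):
    p=ctrl.get_image(c);h=hsv(p); print(c)
    for n in('red','yel','whi','grn','blu','ora'): print(n,rect(p,BOX[n],.0075,.018))
    print('blue',[rect(p,b,.036,.06,(h[...,0]>100)&(h[...,0]<130)&(h[...,1]>120)) for b in((.5,.8,.0,.17),(.5,.8,.17,.45))])
    print('fence',rect(p,(.5,.75,.0,.4),.014,.023,(h[...,1]<60)&(h[...,2]>140)))
    print('bridge',rect(p,(.3,.56,.0,.5),.007,.018,(h[...,1]<60)&(h[...,2]>150)))
    s=ctrl.silhouettes('mat',p)
    if s: print('mat',rect(p,(.3,.6,-.5,-.15),-.02,.02,s[0]['region']))
    s=ctrl.silhouettes('bridge',p)
    if s: print('bridge',rect(p,(.3,.6,-.1,.5),-.0,.02,s[0]['region']))
p=ctrl.get_image('scene');img=cv2.resize(p['frame'][180:440,190:500,::-1],None,fx=2.3,fy=2.3,interpolation=cv2.INTER_CUBIC);cv2.imwrite('pics/crop1.png',img)
E
```

```text
scene
red (array([ 654.8, -230.3]), array([52.4, 60.8]), 2.8, 11.2, 478, array([ 655.7, -229.6]))
yel (array([ 614. , -350.6]), array([69., 52.]), 72.0, 11.2, 442, array([ 614.4, -349.4]))
whi (array([661.4, -88.5]), array([52.7, 68.5]), 22.6, 11.1, 665, array([661.5, -87. ]))
grn (array([ 528.9, -124.2]), array([48.5, 48.6]), 49.9, 11.7, 320, array([ 529.5, -123.3]))
blu (array([ 426.6, -132. ]), array([49.8, 46.4]), 58.2, 11.7, 285, array([ 426.3, -131.8]))
ora (array([431.5, -57.9]), array([51., 48.]), 87.3, 12.0, 326, array([431.9, -56.9]))
blue [(array([578.9,  10.9]), array([21.3, 54.3]), 86.1, 46.5, 141, array([577.6,  12.1])), (array([605., 334.]), array([22.2, 55.7]), 86.1, 46.9, 287, array([605.1, 334. ]))]
fence (array([599.5, 188.4]), array([234.8,  65.4]), 86.5, 17.3, 1066, array([619.8, 217.2]))
bridge (array([426.6, 195.4]), array([421.6, 128.3]), 76.1, 11.7, 2204, array([433.6, 241.5]))
mat (array([ 454.3, -331. ]), array([125.6, 226.1]), 4.3, 0.3, 2955, array([ 454.2, -324.3]))
bridge (array([432.8, 228.3]), array([ 31. , 364.8]), 3.9, 11.6, 2613, array([435.8, 246.9
[... 406 characters left out ...]
rray([46.6, 50.2]), 27.7, 12.0, 306, array([ 421.5, -128.6]))
ora (array([428.7, -56.6]), array([49.3, 48.9]), 67.6, 12.2, 349, array([427.3, -54.1]))
blue [(array([576.4,  12.8]), array([24., 58.]), 87.1, 43.3, 232, array([575. ,  14.3])), (array([602.3, 335.3]), array([23.7, 57.1]), 85.8, 44.2, 425, array([601.3, 336. ]))]
fence (array([625.5, 172.2]), array([ 69.1, 318.5]), 9.8, 18.0, 809, array([616.8, 220.8]))
bridge (array([386.3, 207.1]), array([142.3, 411.8]), 0.0, 12.1, 2820, array([428.5, 251.5]))
mat (array([ 451.8, -329.1]), array([122. , 228.4]), 4.2, 0.6, 2474, array([ 448.9, -321.4]))
bridge (array([436.1, 232.4]), array([ 32.4, 361.2]), 4.0, 11.8, 3465, array([428.2, 265.2]))
```

View pics/crop1.png

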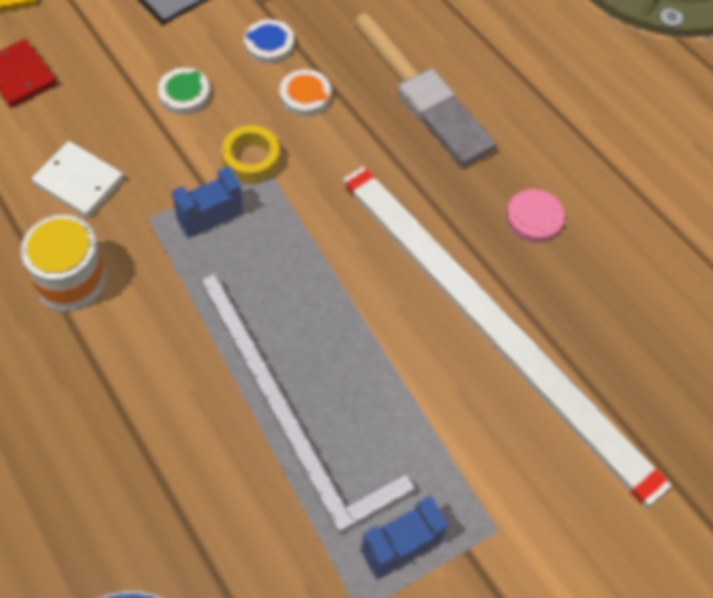

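```bash
python3 - <<'E'
from h import *
p=ctrl.get_image('scene'); w=cloud(p); q=w[(w[...,2]>.05)&(w[...,0]>.15)&(w[...,1]<.2)&(w[...,1]>-.9)&(w[...,0]<1)]
k=np.floor(q[:,:2]/.06).astype(int)
for c in np.unique(k,axis=0):
    s=q[(k==c).all(1)]
    if len(s)>15: print(np.round(c*.06,2),round(float(s[:,2].max()),3),end='; ')
print()
for n,uv in dict(handle=(350,192),bristle=(403,245),turq=(342,170),pink=(423,273),tin=(217,285)).items(): print(n,np.round(w[uv[1],uv[0]],3))
p=ctrl.get_image('wrist'); print(p['position'],p['orientation'])
E
```

```text
[ 0.18 -0.84] 0.093; [ 0.18 -0.78] 0.153; [ 0.18 -0.72] 0.094; [ 0.18 -0.66] 0.093; [ 0.24 -0.78] 0.182; [ 0.24 -0.72] 0.186; [ 0.24 -0.66] 0.093; [ 0.3  -0.84] 0.093; [ 0.3  -0.78] 0.189; [ 0.3  -0.72] 0.193; [ 0.3  -0.66] 0.093; [ 0.42 -0.6 ] 0.192; [ 0.42 -0.54] 0.192; [ 0.48 -0.6 ] 0.128; [ 0.48 -0.54] 0.125; [ 0.54 -0.84] 0.142; [ 0.54 -0.78] 0.142; [ 0.54 -0.72] 0.142; [ 0.54 -0.66] 0.141; [ 0.6  -0.84] 0.141; [ 0.6  -0.78] 0.108; [ 0.6  -0.72] 0.109; [ 0.6  -0.66] 0.142; [ 0.66 -0.84] 0.141; [ 0.66 -0.78] 0.108; [ 0.66 -0.72] 0.108; [ 0.66 -0.66] 0.143; [ 0.66 -0.06] 0.064; [0.66 0.  ] 0.064; [ 0.72 -0.84] 0.141; [ 0.72 -0.78] 0.108; [ 0.72 -0.72] 0.108; [ 0.72 -0.66] 0.142; [ 0.72 -0.06] 0.064; [0.72 0.  ] 0.064; [ 0.78 -0.84] 0.141; [ 0.78 -0.72] 0.108; [ 0.78 -0.66] 0.142; [ 0.78 -0.36] 0.104; [ 0.78 -0.3 ] 0.105; [ 0.84 -0.84] 0.14; [ 0.84 -0.78] 0.141; [ 0.84 -0.72] 0.142; [ 0.84 -0.66] 0.142; [ 0.84 -0.36] 0.104; [ 0.84 -0.3 ] 0.104; [ 0.84 -0.24] 0.056; [ 0.84 -0.06] 0.057; [0.84 0.  ] 0.055; [0.84 0.06] 0.056; [0.84 0.12] 0.057; [0.84 0.18] 0.057; [ 0.9  -0.24] 0.057; [ 0.9  -0.18] 0.057; [ 0.9  -0.12] 0.057; [ 0.9  -0.06] 0.058; [0.9 0. ] 0.057; [0.9  0.06] 0.057; [0.9  0.12] 0.058; [0.9  0.18] 0.057; 
handle [ 0.337 -0.083  0.019]
bristle [0.325 0.095 0.01 ]
turq [ 0.307 -0.158  0.01 ]
pink [0.338 0.173 0.013]
tin [0.707 0.001 0.063]
[ 0.27472702 -0.59474259  0.38399053] [ 2.33488592 -1.7028449  -0.25607075]
```

Call:
{"fn": "move_arm", "kwargs": {
  "increments": "20 33 5 0 0 0 0;20 33 5 0 0 0 0;20 33 5 0 0 0 0;20 33 5 0 0 0 0;20 33 5 0 0 0 0;20 33 5 0 0 0 0;20 33 5 0 0 0 0;20 33 5 0 0 0 0",
  "grip_force": 25
}}

```text
time: 2.32
position: [0.3594, -0.3532, 0.2297]
tool_rot: [3.103, 0.486, 0.0]
ft_force: [0.8, 0.2, -0.1]
grip_width: 1.001
grip_force: 0.0
```

Call:
{"fn": "move_arm", "kwargs": {
  "increments": "30 26 -3 0 0 0 0;30 26 -3 0 0 0 0;30 26 -3 0 0 0 0;30 26 -3 0 0 0 0;30 26 -3 0 0 0 0;30 26 -3 0 0 0 0;30 26 -3 0 0 0 0;30 26 -3 0 0 0 0"
}}

```text
time: 2.98
position: [0.6, -0.1457, 0.2053]
tool_rot: [3.103, 0.485, 0.001]
ft_force: [0.4, -0.1, 0.4]
grip_width: 1.0
grip_force: 0.0
```

Call:
{"fn": "move_arm", "kwargs": {
  "increments": "9 9 0 0 0 1 0;9 9 0 0 0 1 0;9 9 0 0 0 1 0;9 9 0 0 0 1 0;9 9 0 0 0 1 0;0 0 0 0 0 0 0;0 0 0 0 0 0 0;0 0 0 0 0 0 0"
}}

```text
time: 3.65
position: [0.6434, -0.103, 0.2052]
tool_rot: [3.079, 0.619, -0.001]
ft_force: [-0.7, 0.6, -0.6]
grip_width: 1.001
grip_force: 0.0
```

```bash
cat >> h.py <<'E'
def st():
    s=ctrl.get_state(); r=Rm(s['tool_rot']); print('t',round(s['time'],2),'tcp',np.round(s['position']*1000,1),'yaw',round(np.degrees(np.arctan2(r[1,0],r[0,0])),2),'z',np.round(r[:,2],3),'F',np.round(s['ft_force'],1),'grip',round(s['grip_width']*87,1),round(s['grip_force'],1),'j',np.round(s['joint_positions'],2)); return s
E
python3 - <<'E'
from h import *
st()
p=ctrl.get_image('wrist'); save(p,'w1.png')
for n in('red','yel','whi','grn'): print(n,rect(p,BOX[n],.0075,.018))
E
```

```text
t 3.65 tcp [ 643.4 -103.   205.2] yaw 22.74 z [-0.    -0.001 -1.   ] F [-0.7  0.6 -0.6] grip 87.1 0.0 j [ 0.53  0.37 -0.55  1.41  0.19  1.42 -1.19]
red (array([ 652.3, -231.4]), array([52.5, 59. ]), 2.6, 11.3, 3215, array([ 653.4, -230.3]))
yel (array([ 614. , -342.5]), array([48.6, 52. ]), 71.6, 11.3, 1679, array([ 615.3, -335.6]))
whi (array([658.9, -88.5]), array([52.5, 66.1]), 22.7, 11.4, 4115, array([659.9, -88.1]))
grn (array([ 526.6, -124.6]), array([49.2, 49.6]), 52.8, 11.9, 1771, array([ 527.7, -124.3]))
```

View pics/w1.png

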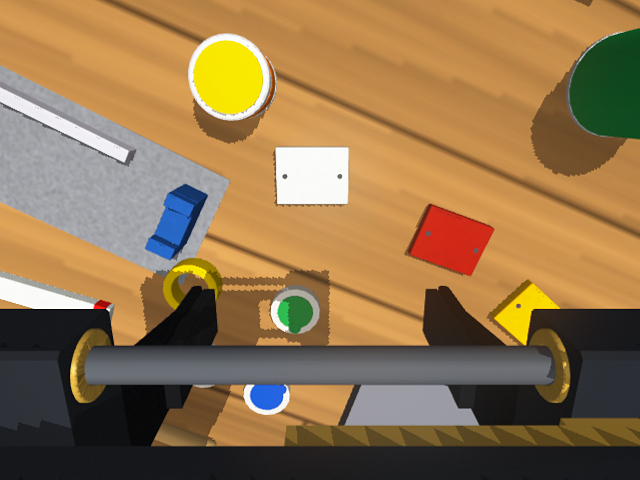

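Call:
{"fn": "move_arm", "kwargs": {
  "increments": "8 7.5 -28 0 0 0 0;8 7.5 -28 0 0 0 0;0 0 -28 0 0 0 0;0 0 -28 0 0 0 0;0 0 -28 0 0 0 0;0 0 -28 0 0 0 0;0 0 -20 0 0 0 0;0 0 -13 0 0 0 0"
}}

```text
time: 4.37
position: [0.6576, -0.0883, 0.0014]
tool_rot: [-3.08, -0.619, 0.006]
ft_force: [-0.2, -0.0, -0.8]
grip_width: 1.002
grip_force: 0.0
```

Call:
{"fn": "move_arm", "kwargs": {
  "increments": "0 0 0 0 0 0 0;0 0 0 0 0 0 100;0 0 0 0 0 0 150;0 0 0 0 0 0 150;0 0 0 0 0 0 150;0 0 0 0 0 0 150;0 0 0 0 0 0 150;0 0 0 0 0 0 150"
}}

```text
time: 5.03
position: [0.66, -0.0869, 0.0046]
tool_rot: [3.079, 0.621, 0.001]
ft_force: [0.4, -0.4, 0.1]
grip_width: 0.554
grip_force: 0.0
```

```bash
python3 -c "
from h import *
st()"
```

```text
t 5.03 tcp [660.  -86.9   4.6] yaw 22.81 z [ 0.001 -0.    -1.   ] F [ 0.4 -0.4  0.1] grip 48.2 0.0 j [ 0.48  0.55 -0.51  1.59  0.29  1.08 -1.28]
```

```bash
python3 -c "
from h import *
st()
p=ctrl.get_image('scene'); save(p,'s2.png')
cv2.imwrite('pics/s2c.png',cv2.resize(p['frame'][120:320,130:390,::-1],None,fx=3,fy=3))
print(rect(p,BOX['whi'],.0075,.018,hsv(p)[...,1]<60))
"
```

```text
t 5.03 tcp [660.  -86.9   4.6] yaw 22.81 z [ 0.001 -0.    -1.   ] F [ 0.4 -0.4  0.1] grip 48.2 0.0 j [ 0.48  0.55 -0.51  1.59  0.29  1.08 -1.28]
(array([670.6, -83.9]), array([32.9, 65.9]), 23.8, 11.1, 400, array([671.3, -82.9]))
```

View pics/s2c.png

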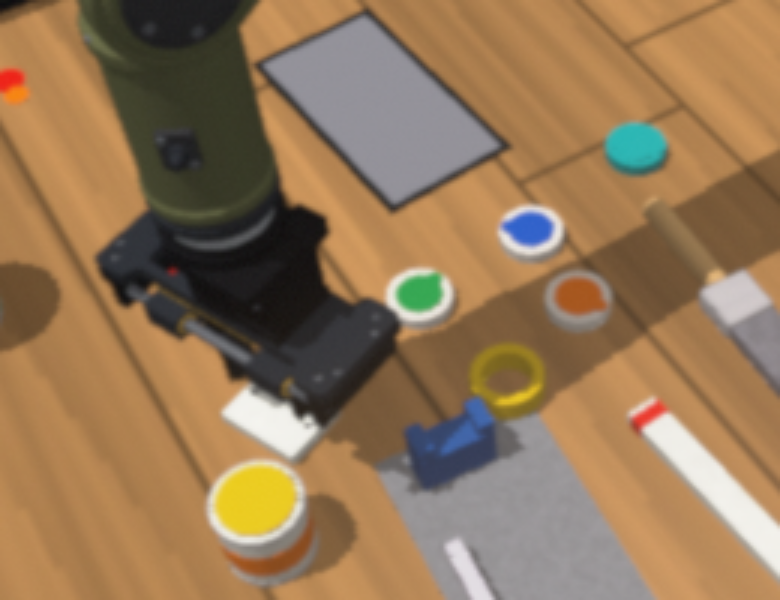

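Call:
{"fn": "move_arm", "kwargs": {
  "increments": "0 0 10 0 0 0 30;0 0 0 0 0 0 30;0 0 0 0 0 0 30;0 0 0 0 0 0 30;0 0 0 0 0 0 30;0 0 0 0 0 0 30;0 0 -5 0 0 0 30;0 0 -5 0 0 0 30"
}}

```text
time: 5.75
position: [0.6599, -0.0869, 0.0039]
tool_rot: [3.079, 0.621, 0.001]
ft_force: [-0.3, 0.6, 1.0]
grip_width: 0.874
grip_force: 0.0
```

Call:
{"fn": "move_arm", "kwargs": {
  "increments": "0 0 -3 0 0 0 30;0 0 0 0 0 0 30;0 0 0 0 0 0 30;0 0 0 0 0 0 30;0 0 0 0 0 0 30;0 0 0 0 0 0 30;0 0 0 0 0 0 30;0 0 0 0 0 0 30"
}}

```text
time: 6.42
position: [0.6599, -0.0869, 0.0013]
tool_rot: [3.079, 0.621, 0.0]
ft_force: [-0.0, 0.7, -0.2]
grip_width: 0.888
grip_force: 0.0
```

Call:
{"fn": "move_arm", "kwargs": {
  "increments": "0 0 -3 0 0 0 30;0 0 0 0 0 0 30;0 0 0 0 0 0 30;0 0 0 0 0 0 30;0 0 0 0 0 0 30;0 0 0 0 0 0 30;0 0 0 0 0 0 30;0 0 0 0 0 0 30"
}}

```text
time: 7.08
position: [0.6598, -0.0869, -0.0018]
tool_rot: [3.08, 0.621, 0.0]
ft_force: [-0.2, -0.3, 0.0]
grip_width: 0.885
grip_force: 0.0
```

Call:
{"fn": "move_arm", "kwargs": {
  "increments": "0 0 -3 0 0 0 30;0 0 0 0 0 0 30;0 0 0 0 0 0 30;0 0 0 0 0 0 30;0 0 0 0 0 0 30;0 0 0 0 0 0 30;0 0 0 0 0 0 30;0 0 0 0 0 0 30"
}}

```text
time: 7.75
position: [0.6598, -0.0869, -0.0048]
tool_rot: [3.079, 0.621, 0.0]
ft_force: [0.2, -0.1, -0.2]
grip_width: 0.886
grip_force: 0.0
```

Call:
{"fn": "move_arm", "kwargs": {
  "increments": "0 0 -2 0 0 0 30;0 0 0 0 0 0 30;0 0 0 0 0 0 30;0 0 0 0 0 0 30;0 0 0 0 0 0 30;0 0 0 0 0 0 30;0 0 0 0 0 0 30;0 0 0 0 0 0 30"
}}

```text
time: 8.42
position: [0.6598, -0.0869, -0.0068]
tool_rot: [3.079, 0.621, 0.0]
ft_force: [0.4, -0.4, 0.2]
grip_width: 0.882
grip_force: 0.0
```

```bash
python3 -c "
from h import *
st()
p=ctrl.get_image('side'); w=cloud(p); q=w[(abs(w[...,0]-.66)<.1)&(abs(w[...,1]+.087)<.1)]; 
d=p['frame'].max(-1)<70
m=d&(abs(w[...,0]-.66)<.09)&(abs(w[...,1]+.087)<.09)&(w[...,2]<.06); q=w[m]*1000; print(len(q),np.round(np.percentile(q[:,2],[0,1,3,5,10,50]),1))
cv2.imwrite('pics/sd3.png',cv2.resize(p['frame'][120:260,220:380,::-1],None,fx=4,fy=4))
"
```

```text
t 8.42 tcp [659.8 -86.9  -6.8] yaw 22.81 z [ 0. -0. -1.] F [ 0.4 -0.4  0.2] grip 76.7 0.0 j [ 0.47  0.56 -0.51  1.59  0.3   1.07 -1.29]
133 [25.9 27.6 28.1 29.2 30.1 41.6]
```

View pics/sd3.png

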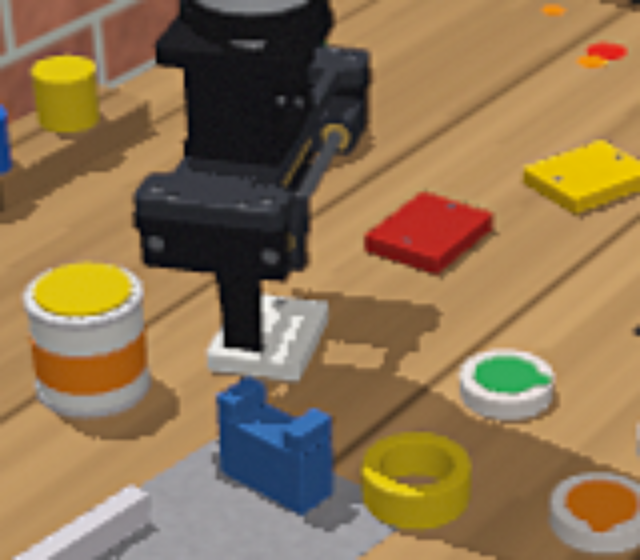

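```bash
python3 -c "
from h import *
p=ctrl.get_image('side'); w=cloud(p)
print(pix(p,(.643,-.045,0)),pix(p,(.643,-.045,.03)))
for u in (278,281,284):
  for v in range(186,216,2): print(u,v,np.round(w[v,u]*1000),p['frame'][v,u])
" ; python3 -c "
from h import *
p=ctrl.get_image('wrist');save(p,'w3.png')"
```

```text
(np.float64(280.6649187994045), np.float64(216.93469901120892)) (np.float64(280.04054745477475), np.float64(205.17589525469734))
278 186 [616. -10. 103.] [22 21 24]
278 188 [617. -11.  98.] [22 21 24]
278 190 [639. -37.  72.] [20 20 21]
278 192 [642. -39.  66.] [18 18 20]
278 194 [642. -40.  60.] [20 19 23]
278 196 [643. -40.  55.] [22 22 22]
278 198 [643. -40.  50.] [19 17 21]
278 200 [645. -42.  44.] [19 20 19]
278 202 [645. -42.  39.] [21 22 22]
278 204 [645. -41.  34.] [19 18 21]
278 206 [645. -40.  30.] [0 0 0]
278 208 [660. -57.  10.] [248 246 241]
278 210 [658. -55.   7.] [156 154 148]
278 212 [658. -54.   2.] [159 161 161]
278 214 [655. -50.   0.] [195 147  90]
281 186 [610. -12. 104.] [20 21 22]
281 188 [610. -13.  99.] [21 22 24]
281 190 [635. -41.  72.] [19 19 22]
281 192 [635. -41.  67.] [20 16 22]
281 194 [635. -40.  63.] [18 18 19]
281 196 [637. -42.  56.] [19 17 21]
281 198 [638. -43.  51.] [19 20 22]
281 200 [639. -44.  45.] [22 21 20]
281 202 [639. -44.  40.] [19 23 20]
281 204 [638. -43.  36.] [22 21 24]
281 206 [641. -45.  29.] [0 0 4]
281 208 [651. -57.  13.] [249 248 243]
281 210 [651. -57.   8.] [164 163 160]
281 212 [650. -55.   4.] [158 157 152]
281 214 [606.  -3.  45.] [ 76  87 117]
284 186 [603. -14. 106.] [19 19 22]
284 188 [607. -17.  98.] [18 19 22]
284 190 [629. -44.  73.] [31 26 24]
284 192 [630. -45.  67.] [ 5  8 12]
284 194 [629. -43.  64.] [0 0 1]
284 196 [632. -47.  56.] [0 0 0]
284 198 [632. -46.  51.] [0 0 0]
284 200 [630. -44.  48.] [1 0 2]
284 202 [633. -47.  41.] [2 0 4]
284 204 [634. -47.  36.] [8 5 8]
284 206 [635. -48.  30.] [ 5  7 11]
284 208 [647. -63.  12.] [202 201 197]
284 210 [643. -57.  12.] [169 167 163]
284 212 [645. -60.   4.] [156 155 150]
284 214 [642. -55.   3.] [121 102  81]
```

View pics/w3.png

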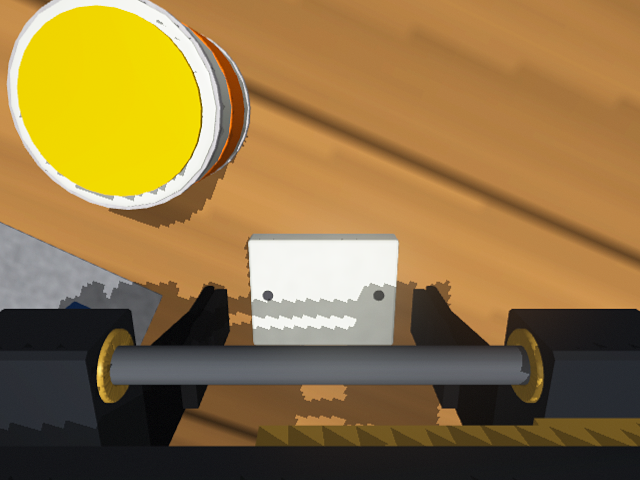

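The finger tips show at about 27 mm in the side camera while the TCP reads −7 mm. The TCP reading is therefore about 34 mm low, so I'll descend by what the camera shows and check the force.

Call:
{"fn": "move_arm", "kwargs": {
  "increments": "0 0 -5 0 0 0 10;0 0 -5 0 0 0 10;0 0 -4 0 0 0 10;0 0 0 0 0 0 10;0 0 0 0 0 0 10;0 0 0 0 0 0 10;0 0 0 0 0 0 10;0 0 0 0 0 0 10"
}}

```text
time: 9.23
position: [0.66, -0.0869, -0.0205]
tool_rot: [3.079, 0.621, 0.001]
ft_force: [0.0, -0.4, 0.5]
grip_width: 0.96
grip_force: 0.0
```

```bash
cat >> h.py <<'E'
def tip():
    p=ctrl.get_image('side'); w=cloud(p); s=ctrl.get_state(); c=s['position']; r=Rm(s['tool_rot']); g=s['grip_width']*.0435+.0075
    for k in(1,-1):
        f=c[:2]+k*g*r[:2,1]; m=(p['frame'].max(-1)<60)&(np.hypot(w[...,0]-f[0],w[...,1]-f[1])<.014)&(w[...,2]<.07)
        if m.sum()>15: print('tip',np.round(np.percentile(w[m][:,2]*1000,[0,2,5,50]),1),m.sum())
E
python3 -c "
from h import *
st();tip()"
```

```text
t 9.23 tcp [660.  -86.9 -20.5] yaw 22.81 z [ 0. -0. -1.] F [ 0.  -0.4  0.5] grip 83.5 0.0 j [ 0.47  0.58 -0.5   1.6   0.31  1.04 -1.29]
tip [13.6 13.8 14.2 62.2] 21
tip [13.9 14.4 15.7 38.8] 174
```

Call:
{"fn": "move_arm", "kwargs": {
  "increments": "0 0 -5 0 0 0 0;0 0 -4 0 0 0 0;0 0 -1 0 0 0 0;0 0 0 0 0 0 0;0 0 0 0 0 0 0;0 0 0 0 0 0 0;0 0 0 0 0 0 0;0 0 0 0 0 0 0"
}}

```text
time: 9.95
position: [0.6599, -0.0869, -0.0306]
tool_rot: [3.079, 0.621, 0.0]
ft_force: [-0.2, -0.3, 0.6]
grip_width: 0.996
grip_force: 0.0
```

Call:
{"fn": "move_arm", "kwargs": {
  "increments": "0 0 0 0 0 0 150;0 0 0 0 0 0 150;0 0 0 0 0 0 150;0 0 0 0 0 0 150;0 0 0 0 0 0 150;0 0 0 0 0 0 150;0 0 0 0 0 0 150;0 0 0 0 0 0 150"
}}

```text
time: 10.62
position: [0.6598, -0.087, -0.0308]
tool_rot: [3.079, 0.621, 0.0]
ft_force: [0.1, 0.1, 0.7]
grip_width: 0.755
grip_force: 25.0
```

```bash
python3 -c "
from h import *
st();tip()"
```

```text
t 10.62 tcp [659.8 -87.  -30.8] yaw 22.81 z [ 0. -0. -1.] F [0.1 0.1 0.7] grip 65.7 25.0 j [ 0.47  0.59 -0.5   1.61  0.31  1.03 -1.3 ]
tip [10.1 10.5 11.1 57.9] 24
tip [ 3.   5.   6.3 23.2] 142
```

Call:
{"fn": "move_arm", "kwargs": {
  "increments": "0 0 25 0 0 0 150;0 0 40 0 0 0 150;0 0 40 0 0 0 150;-20 30 16 0 0 -5.5 150;-20 30 16 0 0 -5.5 150;-20 30 16 0 0 -5.5 150;-20 30 16 0 0 -5.5 150;-20 30 16 0 0 -5.4 150"
}}

```text
time: 11.33
position: [0.5583, 0.0646, 0.1548]
tool_rot: [3.139, -0.133, -0.0]
ft_force: [1.4, 0.1, -0.1]
grip_width: 0.752
grip_force: 25.0
```

Call:
{"fn": "move_arm", "kwargs": {
  "increments": "-20 30 5 0 0 0 150;-20 30 5 0 0 0 150;-20 28 5 0 0 0 150;0 0 0 0 0 0 150;0 0 0 0 0 0 150;0 0 0 0 0 0 150;0 0 0 0 0 0 150;0 0 0 0 0 0 150"
}}

```text
time: 12.0
position: [0.5002, 0.1496, 0.1687]
tool_rot: [3.139, -0.13, -0.001]
ft_force: [0.2, -1.3, -0.7]
grip_width: 0.754
grip_force: 25.0
```

```bash
python3 - <<'E'
from h import *
st()
p=ctrl.get_image('wrist'); save(p,'w4.png'); h=hsv(p); np.save('w4.npy',p,allow_pickle=True)
print('blue',[rect(p,b,.040,.06,(h[...,0]>100)&(h[...,0]<130)&(h[...,1]>120)) for b in((.5,.8,-.05,.17),(.5,.8,.17,.45))])
print('fence',rect(p,(.55,.75,.05,.4),.012,.023,(h[...,1]<60)&(h[...,2]>140)))
print('bridge',rect(p,(.3,.56,.0,.5),.007,.016,(h[...,1]<60)&(h[...,2]>150)))
E
```

```text
t 12.0 tcp [500.2 149.6 168.7] yaw -4.74 z [-0.001 -0.    -1.   ] F [ 0.2 -1.3 -0.7] grip 65.6 25.0 j [ 0.27  0.1  -0.64  1.77  0.06  1.29 -2.04]
blue [(array([576.7,  10.1]), array([24.6, 55. ]), 85.5, 47.2, 1256, array([578.9,  10.3])), (array([603.4, 332.6]), array([24.5, 55.3]), 85.5, 47.1, 1356, array([605.5, 331.1]))]
fence (array([595.7, 188.9]), array([234.3,  64.7]), 85.3, 17.3, 6388, array([618.1, 206. ]))
bridge (array([433.6, 250.5]), array([355.6, 155.7]), 77.9, 11.4, 6805, array([449.7, 278.7]))
```

View pics/w4.png

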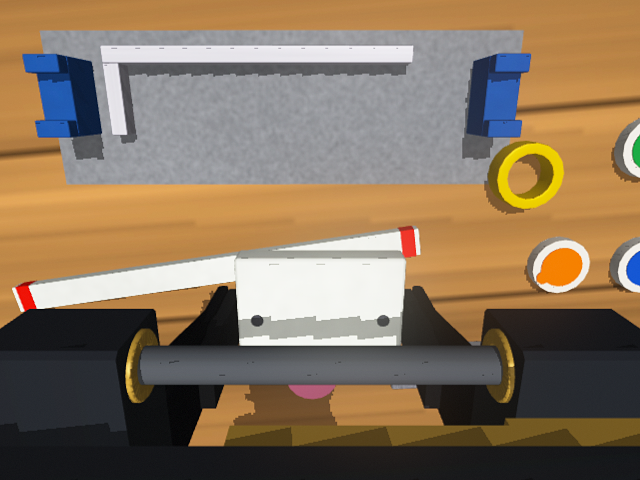

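Call:
{"fn": "move_arm", "kwargs": {
  "increments": "28 29 0 0 0 0 150;28 29 0 0 0 0 150;29 28 0 0 0 0 150;0 0 -35 0 0 0 150;0 0 -35 0 0 0 150;0 0 -35 0 0 0 150;0 0 -35 0 0 0 150;0 0 -30 0 0 0 150"
}}

```text
time: 12.72
position: [0.5842, 0.2356, -0.0041]
tool_rot: [3.138, -0.128, -0.004]
ft_force: [-0.3, -0.3, -1.1]
grip_width: 0.75
grip_force: 25.0
```

Call:
{"fn": "move_arm", "kwargs": {
  "increments": "0 0 -15 0 0 0 150;0 0 -10 0 0 0 150;0 0 -3.5 0 0 0 150;3 -0.25 0 0 0 0 150;3 -0.25 0 0 0 0 150;3 -0.25 0 0 0 0 150;0 0 0 0 0 0 150;0 0 0 0 0 0 150"
}}

```text
time: 13.38
position: [0.5949, 0.2368, -0.0281]
tool_rot: [-3.138, 0.126, -0.003]
ft_force: [0.3, 1.2, -1.3]
grip_width: 0.758
grip_force: 25.0
```

Call:
{"fn": "move_arm", "kwargs": {
  "increments": "2 -0.2 0 0 0 0 150;0 0 0 0 0 0 150;0 0 0 0 0 0 150;0 0 0 0 0 0 150;0 0 0 0 0 0 150;0 0 0 0 0 0 150;0 0 0 0 0 0 150;0 0 0 0 0 0 150"
}}

```text
time: 14.05
position: [0.5948, 0.2366, -0.0294]
tool_rot: [-3.139, 0.125, 0.002]
ft_force: [-5.3, 1.3, 0.9]
grip_width: 0.756
grip_force: 25.0
```

```bash
cat >> h.py <<'E'
J0=np.array([571.4,190.7]); JY=np.radians(-4.72); JX=np.array([np.cos(JY),np.sin(JY)]); JYv=np.array([-np.sin(JY),np.cos(JY)])
def tojig(xy): d=np.array(xy)[:2]-J0; return np.round([d@JX,d@JYv],1)
def fromjig(x,y): return np.round(J0+x*JX+y*JYv,1)
E
python3 - <<'E'
from h import *
s=st(); print(tojig(s['position']*1000)); tip()
E
```

```text
t 14.05 tcp [594.8 236.6 -29.4] yaw -4.57 z [-0.001  0.    -1.   ] F [-5.3  1.3  0.9] grip 65.7 25.0 j [ 0.04  0.56 -0.6   1.67  0.36  1.02 -2.32]
[19.6 47.7]
tip [ 5.4  9.3 14.  38.8] 253
tip [ 1.6  5.9  7.2 25.9] 180
```

Call:
{"fn": "move_arm", "kwargs": {
  "increments": "0 0 0 0 0 0 40;0 0 0 0 0 0 40;0 0 0 0 0 0 40;0 0 30 0 0 0 40;0 0 30 0 0 0 255;-2.5 -30 0 0 0 0 255;-2.5 -30 0 0 0 0 255;0 0 0 0 0 0 255"
}}

```text
time: 14.77
position: [0.593, 0.1674, 0.0311]
tool_rot: [3.132, -0.138, 0.004]
ft_force: [2.4, -2.3, -0.8]
grip_width: 0.623
grip_force: 0.0
```

Call:
{"fn": "move_arm", "kwargs": {
  "increments": "0 0 0 0 0 0 255;0 0 0 0 0 0 255;0 0 0 0 0 0 255;0 0 0 0 0 0 255;0 0 0 0 0 0 255;0 0 0 0 0 0 255;0 0 0 0 0 0 255;0 0 0 0 0 0 255"
}}

```text
time: 15.43
position: [0.5907, 0.1764, 0.0306]
tool_rot: [3.139, -0.125, -0.0]
ft_force: [0.2, -0.3, -0.0]
grip_width: 0.042
grip_force: 0.0
```

```bash
python3 - <<'E'
from h import *
s=st(); print(tojig(s['position']*1000))
p=ctrl.get_image('scene');h=hsv(p); print(rect(p,(.53,.615,.15,.33),.008,.0155,(h[...,1]<60)&(h[...,2]>140)))
E
```

```text
t 15.43 tcp [590.7 176.4  30.6] yaw -4.57 z [-0. -0. -1.] F [ 0.2 -0.3 -0. ] grip 3.7 0.0 j [ 0.17  0.45 -0.62  1.7   0.29  1.09 -2.19]
[ 20.4 -12.6]
(array([592.4, 254.6]), array([105. ,  45.5]), 89.7, 11.4, 711, array([594.5, 246. ]))
```

Call:
{"fn": "move_arm", "kwargs": {
  "increments": "0 0 -25 0 0 0 255;0 0 -25 0 0 0 255;0 0 -9 0 0 0 255;0.6 7 0 0 0 0 255;0.6 7 0 0 0 0 255;0.6 7 0 0 0 0 255;0.6 7 0 0 0 0 255;0.5 6 0 0 0 0 255"
}}

```text
time: 16.15
position: [0.5946, 0.2119, -0.0268]
tool_rot: [-3.138, 0.124, -0.003]
ft_force: [-0.2, 0.2, 0.4]
grip_width: 0.005
grip_force: 0.4
```

Call:
{"fn": "move_arm", "kwargs": {
  "increments": "0.2 3 0 0 0 0 255;0.1 1.5 0 0 0 0 255;0 0 0 0 0 0 255;0 0 0 0 0 0 255;0 0 0 0 0 0 255;0 0 0 0 0 0 255;0 0 0 0 0 0 255;0 0 0 0 0 0 255"
}}

```text
time: 16.82
position: [0.5939, 0.2144, -0.0284]
tool_rot: [3.139, -0.126, -0.0]
ft_force: [-0.7, 0.5, 0.3]
grip_width: 0.009
grip_force: 0.0
```

```bash
python3 - <<'E'
from h import *
s=st(); print(tojig(s['position']*1000))
E
```

```text
t 16.82 tcp [593.9 214.4 -28.4] yaw -4.61 z [-0. -0. -1.] F [-0.7  0.5  0.3] grip 0.8 0.0 j [ 0.08  0.54 -0.6   1.7   0.35  1.01 -2.29]
[20.5 25.5]
```

Call:
{"fn": "move_arm", "kwargs": {
  "increments": "0.15 2 0 0 0 0 255;0.15 2 0 0 0 0 255;0 0 0 0 0 0 255;0 0 0 0 0 0 255;0 0 0 0 0 0 255;0 0 0 0 0 0 255;0 0 0 0 0 0 255;0 0 0 0 0 0 255"
}}

```text
time: 17.48
position: [0.5943, 0.2187, -0.0283]
tool_rot: [3.139, -0.126, 0.0]
ft_force: [-0.2, -0.4, 0.6]
grip_width: 0.004
grip_force: 0.0
```

```bash
python3 - <<'E'
from h import *
s=st(); print(tojig(s['position']*1000))
p=ctrl.get_image('wrist'); print(rect(p,(.54,.62,.2,.33),.0085,.0145,(hsv(p)[...,1]<60)&(hsv(p)[...,2]>140)))
cv2.imwrite('pics/w5.png',p['frame'][...,::-1])
E
```

```text
t 17.48 tcp [594.3 218.7 -28.3] yaw -4.59 z [ 0. -0. -1.] F [-0.2 -0.4  0.6] grip 0.3 0.0 j [ 0.07  0.55 -0.6   1.69  0.35  1.01 -2.3 ]
[20.5 29.8]
(array([603.3, 259.9]), array([68.1, 33.3]), 90.0, 11.3, 8087, array([608.9, 261.2]))
```

View pics/w5.png

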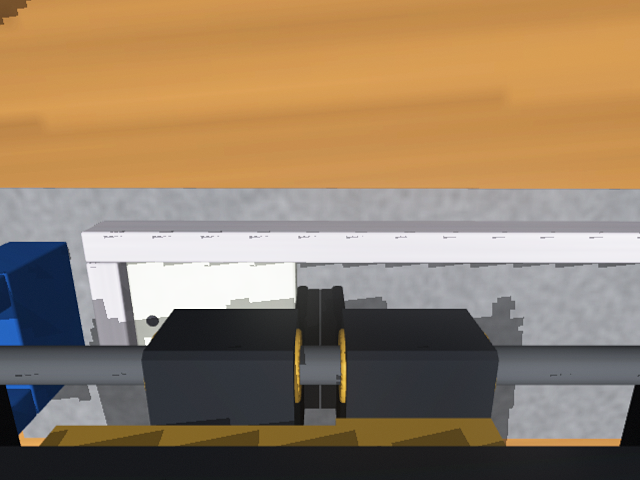

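Wrist view: the blank spans columns 128–297 against the back fence, close to the side fence, and the closed fingers (297–345) touch its right edge. I'll push a little more.

Call:
{"fn": "move_arm", "kwargs": {
  "increments": "0.15 2 0 0 0 0 255;0 0 0 0 0 0 255;0 0 0 0 0 0 255;0 0 0 0 0 0 255;0 0 0 0 0 0 255;0 0 0 0 0 0 255;0 0 0 0 0 0 255;0 0 0 0 0 0 255"
}}

```text
time: 18.2
position: [0.5944, 0.2192, -0.0284]
tool_rot: [3.137, -0.127, -0.001]
ft_force: [-2.0, -5.4, 3.2]
grip_width: 0.006
grip_force: 2.6
```

Call:
{"fn": "move_arm", "kwargs": {
  "increments": "0.15 2 0 0 0 0 255;0 0 0 0 0 0 255;0 0 0 0 0 0 255;0 0 0 0 0 0 255;0 0 0 0 0 0 255;0 0 0 0 0 0 255;0 0 0 0 0 0 255;0 0 0 0 0 0 255"
}}

```text
time: 18.87
position: [0.5944, 0.2191, -0.0284]
tool_rot: [3.134, -0.128, -0.002]
ft_force: [-2.6, -8.5, 6.2]
grip_width: 0.003
grip_force: 4.3
```

```bash
python3 - <<'E'
from h import *
s=st(); print(tojig(s['position']*1000))
E
```

```text
t 18.87 tcp [594.4 219.1 -28.4] yaw -4.69 z [-0.002 -0.005 -1.   ] F [-2.6 -8.5  6.2] grip 0.2 4.3 j [ 0.07  0.55 -0.59  1.69  0.36  1.02 -2.3 ]
[20.6 30.2]
```

Call:
{"fn": "move_arm", "kwargs": {
  "increments": "-0.5 -6 0 0 0 0 255;0 0 40 0 0 0 255;0 0 40 0 0 0 0;0 0 40 0 0 0 0;0 0 40 0 0 0 0;4 -40 0 0 0 0.7 0;4 -40 0 0 0 0.7 0;4 -40 0 0 0 0.7 0"
}}

```text
time: 19.53
position: [0.6069, 0.0981, 0.1331]
tool_rot: [-3.139, 0.061, -0.006]
ft_force: [1.2, -0.5, 0.0]
grip_width: 0.373
grip_force: 0.0
```

Call:
{"fn": "move_arm", "kwargs": {
  "increments": "4 -40 0 0 0 0.7 0;4 -40 0 0 0 0.7 0;4 -40 0 0 0 0.7 0;4 -40 0 0 0 0.7 0;4 -40 0 0 0 0.7 0;4 -40 0 0 0 0.7 0;4 -40 0 0 0 0.7 0;4 -40 0 0 0 0.7 0"
}}

```text
time: 20.2
position: [0.6392, -0.2238, 0.1318]
tool_rot: [-3.139, -0.088, -0.004]
ft_force: [0.2, -0.5, -0.2]
grip_width: 0.959
grip_force: 0.0
```

```bash
sed -i "s/'red':(.62,.69,-.26,-.19)/'red':(.60,.71,-.29,-.17)/" h.py; cat >> h.py <<'E'
def col(p):
    h=hsv(p); H,S,V=h[...,0],h[...,1],h[...,2]
    return dict(red=((H<6)|(H>172))&(S>150),yel=(H>20)&(H<32)&(S>170),whi=(S<50)&(V>150))
E
python3 - <<'E'
from h import *
s=st()
p=ctrl.get_image('wrist'); c=col(p)
for n in('red','yel'): print(n,rect(p,BOX[n],.0085,.018,c[n]))
print('white in jig',rect(p,(.55,.66,.2,.33),.0085,.0145,c['whi']))
E
```

```text
t 20.2 tcp [ 639.2 -223.8  131.8] yaw 3.23 z [ 0.003  0.001 -1.   ] F [ 0.2 -0.5 -0.2] grip 83.4 0.0 j [ 0.67  0.45 -0.5   1.44  0.22  1.3  -1.36]
red (array([ 653.3, -235.5]), array([51.6, 65.3]), 3.1, 11.4, 5752, array([ 654. , -235.4]))
yel (array([ 611.5, -351.7]), array([66.8, 51.7]), 71.7, 11.4, 5137, array([ 612.4, -351.2]))
white in jig None
```

Call:
{"fn": "move_arm", "kwargs": {
  "increments": "7 -5 -30 0 0 0 0;7 -4 -30 0 0 0 0;0 0 -30 0 0 0 0;0 0 -30 0 0 0 0;0 0 -20 0 0 0 0;0 0 -15 0 0 0 0;0 0 -7 0 0 0 0;0 0 0 0 0 0 0"
}}

```text
time: 20.92
position: [0.6522, -0.231, -0.0309]
tool_rot: [-3.139, -0.086, 0.0]
ft_force: [0.0, 1.3, 0.2]
grip_width: 1.0
grip_force: 0.0
```

```bash
python3 -c "
from h import *
st()
p=ctrl.get_image('wrist'); print(rect(p,BOX['red'],.0085,.018,col(p)['red']))"
```

```text
t 20.92 tcp [ 652.2 -231.   -30.9] yaw 3.15 z [-0.     0.001 -1.   ] F [0.  1.3 0.2] grip 87.0 0.0 j [ 0.63  0.63 -0.45  1.53  0.3   1.05 -1.41]
(array([ 659.9, -235.3]), array([39.9, 65.9]), 3.2, 11.3, 15153, array([ 661. , -235.1]))
```

Call:
{"fn": "move_arm", "kwargs": {
  "increments": "0 -3 0 0 0 0 100;0 0 0 0 0 0 150;0 0 0 0 0 0 150;0 0 0 0 0 0 150;0 0 0 0 0 0 150;0 0 0 0 0 0 150;0 0 0 0 0 0 150;0 0 0 0 0 0 150"
}}

```text
time: 21.63
position: [0.6525, -0.2356, -0.0297]
tool_rot: [3.14, 0.085, 0.001]
ft_force: [-0.7, 0.3, 2.8]
grip_width: 0.755
grip_force: 25.0
```

Call:
{"fn": "move_arm", "kwargs": {
  "increments": "0 0 30 0 0 0 150;0 0 40 0 0 0 150;0 0 40 0 0 0 150;-7 38 0 0 0 -0.8 150;-7 38 0 0 0 -0.8 150;-7 38 0 0 0 -0.8 150;-7 38 0 0 0 -0.8 150;-7 38 0 0 0 -0.8 150"
}}

```text
time: 22.3
position: [0.616, -0.0435, 0.0793]
tool_rot: [-3.141, 0.026, 0.001]
ft_force: [1.2, -0.1, -0.5]
grip_width: 0.751
grip_force: 25.0
```

Call:
{"fn": "move_arm", "kwargs": {
  "increments": "-7 38 0 0 0 -0.8 150;-7 38 0 0 0 -0.8 150;-7 38 0 0 0 -0.8 150;-7 38 0 0 0 -0.8 150;-7 38 0 0 0 -0.6 150;-3 34 0 0 0 0 150;0 0 0 0 0 0 150;0 0 0 0 0 0 150"
}}

```text
time: 22.97
position: [0.5776, 0.1823, 0.0794]
tool_rot: [-3.138, 0.119, 0.001]
ft_force: [0.2, -1.0, -0.8]
grip_width: 0.755
grip_force: 25.0
```

```bash
python3 - <<'E'
from h import *
s=st(); print(tojig(s['position']*1000))
p=ctrl.get_image('scene'); print('white',rect(p,(.55,.66,.22,.33),.0085,.0145,col(p)['whi']))
E
```

```text
t 22.97 tcp [577.6 182.3  79.4] yaw -4.34 z [-0.001  0.001 -1.   ] F [ 0.2 -1.  -0.8] grip 65.7 25.0 j [ 0.17  0.37 -0.64  1.68  0.24  1.17 -2.17]
[ 6.9 -7.9]
white (array([604. , 264.3]), array([81.8, 65.2]), 85.2, 11.5, 1074, array([598.4, 261.7]))
```

Call:
{"fn": "move_arm", "kwargs": {
  "increments": "0 -5 -30 0 0 0 150;0 0 -30 0 0 0 150;0 0 -25 0 0 0 150;0 0 -15 0 0 0 150;0 0 -8 0 0 0 150;3 -0.25 0 0 0 0 150;3 -0.25 0 0 0 0 150;3 -0.25 0 0 0 0 150"
}}

```text
time: 23.68
position: [0.5886, 0.1716, -0.028]
tool_rot: [3.138, -0.131, -0.0]
ft_force: [-9.3, -0.6, 1.9]
grip_width: 0.755
grip_force: 25.0
```

Call:
{"fn": "move_arm", "kwargs": {
  "increments": "2 -0.2 0 0 0 0 150;2 -0.2 0 0 0 0 150;2 -0.2 0 0 0 0 150;0 0 0 0 0 0 150;0 0 0 0 0 0 150;0 0 0 0 0 0 150;0 0 0 0 0 0 150;0 0 0 0 0 0 150"
}}

```text
time: 24.35
position: [0.5883, 0.1719, -0.0296]
tool_rot: [3.136, -0.127, -0.017]
ft_force: [-12.0, -0.9, 3.7]
grip_width: 0.757
grip_force: 25.0
```

```bash
python3 - <<'E'
from h import *
s=st(); print(tojig(s['position']*1000))
E
```

```text
t 24.35 tcp [588.3 171.9 -29.6] yaw -4.62 z [-0.011 -0.003 -1.   ] F [-12.   -0.9   3.7] grip 65.9 25.0 j [ 0.14  0.52 -0.58  1.73  0.33  1.   -2.22]
[ 18.4 -17.4]
```

Call:
{"fn": "move_arm", "kwargs": {
  "increments": "-3 0.2 0 0 0 0 40;0 0 0 0 0 0 40;0 0 0 0 0 0 40;0 0 0 0 0 0 40;0 0 30 0 0 0 40;0 0 25 0 0 0 255;-2.1 -25 0 0 0 0 255;-2.1 -25 0 0 0 0 255"
}}

```text
time: 25.02
position: [0.5892, 0.1247, 0.0295]
tool_rot: [-3.137, 0.123, -0.009]
ft_force: [-0.7, -0.3, -1.5]
grip_width: 0.698
grip_force: 0.0
```

Call:
{"fn": "move_arm", "kwargs": {
  "increments": "0 0 0 0 0 0 255;0 0 0 0 0 0 255;0 0 0 0 0 0 255;0 0 0 0 0 0 255;0 0 0 0 0 0 255;0 0 0 0 0 0 255;0 0 0 0 0 0 255;0 0 0 0 0 0 255"
}}

```text
time: 25.68
position: [0.5868, 0.123, 0.0266]
tool_rot: [-3.139, 0.127, 0.0]
ft_force: [0.4, 0.0, -0.5]
grip_width: 0.089
grip_force: 0.0
```

Call:
{"fn": "move_arm", "kwargs": {
  "increments": "0 0 0 0 0 0 255;0 0 0 0 0 0 255;0 0 -25 0 0 0 255;0 0 -20 0 0 0 255;0 0 -9 0 0 0 255;0 0 0 0 0 0 255;0.5 6 0 0 0 0 255;0.5 6 0 0 0 0 255"
}}

```text
time: 26.35
position: [0.5889, 0.1349, -0.0262]
tool_rot: [-3.139, 0.13, -0.003]
ft_force: [0.5, -1.2, -0.1]
grip_width: 0.006
grip_force: 0.2
```

Call:
{"fn": "move_arm", "kwargs": {
  "increments": "0.5 6 0 0 0 0 255;0.5 6 0 0 0 0 255;0.2 3 0 0 0 0 255;0.2 3 0 0 0 0 255;0 0 0 0 0 0 255;0 0 0 0 0 0 255;0 0 0 0 0 0 255;0 0 0 0 0 0 255"
}}

```text
time: 27.02
position: [0.5891, 0.1523, -0.0275]
tool_rot: [3.139, -0.129, -0.0]
ft_force: [-0.0, -0.1, 0.3]
grip_width: 0.007
grip_force: 0.0
```

```bash
python3 - <<'E'
from h import *
s=st(); print(tojig(s['position']*1000))
E
```

```text
t 27.02 tcp [589.1 152.3 -27.5] yaw -4.71 z [-0. -0. -1.] F [-0.  -0.1  0.3] grip 0.6 0.0 j [ 0.17  0.5  -0.58  1.76  0.32  0.99 -2.18]
[ 20.8 -36.8]
```

Call:
{"fn": "move_arm", "kwargs": {
  "increments": "0.15 2 0 0 0 0 255;0.1 1 0 0 0 0 255;0 0 0 0 0 0 255;0 0 0 0 0 0 255;0 0 0 0 0 0 255;0 0 0 0 0 0 255;0 0 0 0 0 0 255;0 0 0 0 0 0 255"
}}

```text
time: 27.68
position: [0.5893, 0.1534, -0.0275]
tool_rot: [3.136, -0.13, -0.002]
ft_force: [-0.8, -4.9, 2.5]
grip_width: 0.005
grip_force: 2.5
```

```bash
python3 - <<'E'
from h import *
s=st(); print(tojig(s['position']*1000))
E
```

```text
t 27.68 tcp [589.3 153.4 -27.5] yaw -4.76 z [-0.001 -0.003 -1.   ] F [-0.8 -4.9  2.5] grip 0.5 2.5 j [ 0.17  0.5  -0.58  1.75  0.32  0.99 -2.19]
[ 20.9 -35.7]
```

Call:
{"fn": "move_arm", "kwargs": {
  "increments": "-0.5 -6 0 0 0 0 255;0 0 40 0 0 0 255;0 0 40 0 0 0 0;0 0 40 0 0 0 0;0 0 30 0 0 0 0;1.7 -38 0 0 0 -1 0;1.7 -38 0 0 0 -1 0;1.7 -38 0 0 0 -1 0"
}}

```text
time: 28.35
position: [0.5948, 0.036, 0.1239]
tool_rot: [-3.133, 0.207, -0.005]
ft_force: [0.4, -0.1, 0.2]
grip_width: 0.379
grip_force: 0.0
```

Call:
{"fn": "move_arm", "kwargs": {
  "increments": "1.7 -39 0 0 0 -1 0;1.7 -39 0 0 0 -1 0;1.7 -39 0 0 0 -1 0;1.7 -39 0 0 0 -1 0;1.7 -39 0 0 0 -1 0;1.7 -39 0 0 0 -1 0;1.7 -39 0 0 0 -1 0;1.7 -39 0 0 0 -1 0"
}}

```text
time: 29.02
position: [0.6082, -0.2776, 0.1228]
tool_rot: [-3.111, 0.429, -0.002]
ft_force: [0.7, 0.3, 0.2]
grip_width: 0.958
grip_force: 0.0
```

Call:
{"fn": "move_arm", "kwargs": {
  "increments": "1.7 -38 0 0 0 -1 0;1.7 -38 0 0 0 -1 0;0 0 0 0 0 0 0;0 0 0 0 0 0 0;0 0 0 0 0 0 0;0 0 0 0 0 0 0;0 0 0 0 0 0 0;0 0 0 0 0 0 0"
}}

```text
time: 29.68
position: [0.6119, -0.3507, 0.123]
tool_rot: [-3.104, 0.479, -0.001]
ft_force: [-0.1, -0.4, 0.1]
grip_width: 0.999
grip_force: 0.0
```

```bash
python3 - <<'E'
from h import *
s=st()
p=ctrl.get_image('wrist'); c=col(p)
print('yel',rect(p,BOX['yel'],.0085,.018,c['yel']))
p=ctrl.get_image('scene'); c=col(p)
for n,m in(('whi',c['whi']),('red',c['red'])):
    r=rect(p,(.56,.64,.13,.33) if n=='red' else (.56,.613,.2,.33),.0085,.0145,m); print(n,r)
E
```

```text
t 29.68 tcp [ 611.9 -350.7  123. ] yaw -17.55 z [ 0.001  0.    -1.   ] F [-0.1 -0.4  0.1] grip 86.9 0.0 j [ 0.74  0.5  -0.37  1.37  0.18  1.31 -1.51]
yel (array([ 611.3, -351.9]), array([65.7, 52.3]), 71.9, 11.4, 5875, array([ 612.5, -352.1]))
whi (array([593.4, 267. ]), array([77.2, 43.8]), 86.0, 11.5, 826, array([592.4, 261.1]))
red (array([590.6, 194.9]), array([63.3, 48.3]), 85.1, 11.4, 786, array([591.1, 195.8]))
```

Call:
{"fn": "move_arm", "kwargs": {
  "increments": "-0.3 -0.5 -30 0 0 -0.5 0;-0.3 -0.5 -30 0 0 0 0;0 0 -30 0 0 0 0;0 0 -30 0 0 0 0;0 0 -18 0 0 0 0;0 0 -10 0 0 0 0;0 0 -5 0 0 0 0;0 0 0 0 0 0 0"
}}

```text
time: 30.45
position: [0.6104, -0.3531, -0.0308]
tool_rot: [-3.102, 0.496, 0.001]
ft_force: [-0.1, 0.3, 0.2]
grip_width: 1.001
grip_force: 0.0
```

Call:
{"fn": "move_arm", "kwargs": {
  "increments": "0 0 0 0 0 0 100;0 0 0 0 0 0 150;0 0 0 0 0 0 150;0 0 0 0 0 0 150;0 0 0 0 0 0 150;0 0 0 0 0 0 150;0 0 0 0 0 0 150;0 0 0 0 0 0 150"
}}

```text
time: 31.12
position: [0.6114, -0.3537, -0.029]
tool_rot: [3.102, -0.497, 0.003]
ft_force: [0.0, 0.6, 6.5]
grip_width: 0.753
grip_force: 25.0
```

Call:
{"fn": "move_arm", "kwargs": {
  "increments": "0 0 30 0 0 0 150;0 0 40 0 0 0 150;0 0 40 0 0 0 150;-3 36 0 0 0 1.1 150;-3 36 0 0 0 1.1 150;-3 36 0 0 0 1.1 150;-3 36 0 0 0 1.1 150;-3 36 0 0 0 1.1 150"
}}

```text
time: 31.78
position: [0.5946, -0.172, 0.0793]
tool_rot: [3.122, -0.346, -0.001]
ft_force: [-0.2, 0.7, -0.7]
grip_width: 0.752
grip_force: 25.0
```

Call:
{"fn": "move_arm", "kwargs": {
  "increments": "-3 36 0 0 0 1.1 150;-3 36 0 0 0 1.1 150;-3 36 0 0 0 1.1 150;-3 36 0 0 0 1.1 150;-3 36 0 0 0 1.1 150;-3 36 0 0 0 1.1 150;-3 36 0 0 0 1.1 150;-3 30 0 0 0 0.3 150"
}}

```text
time: 32.45
position: [0.5706, 0.1113, 0.0794]
tool_rot: [-3.139, 0.125, 0.001]
ft_force: [-0.1, -0.4, -0.7]
grip_width: 0.757
grip_force: 25.0
```

Call:
{"fn": "move_arm", "kwargs": {
  "increments": "0 0 0 0 0 0 150;0 0 0 0 0 0 150;0 0 0 0 0 0 150;0 0 0 0 0 0 150;0 0 0 0 0 0 150;0 0 0 0 0 0 150;0 0 0 0 0 0 150;0 0 0 0 0 0 150"
}}

```text
time: 33.12
position: [0.5716, 0.1079, 0.0797]
tool_rot: [3.139, -0.13, -0.0]
ft_force: [-0.7, -0.4, -0.4]
grip_width: 0.752
grip_force: 25.0
```

```bash
python3 - <<'E'
from h import *
s=st(); print(tojig(s['position']*1000))
E
```

```text
t 33.12 tcp [571.6 107.9  79.7] yaw -4.75 z [-0. -0. -1.] F [-0.7 -0.4 -0.4] grip 65.4 25.0 j [ 0.29  0.32 -0.62  1.74  0.2   1.15 -2.04]
[  7.  -82.5]
```

Call:
{"fn": "move_arm", "kwargs": {
  "increments": "0 0 -30 0 0 0 150;0 0 -30 0 0 0 150;0 0 -25 0 0 0 150;0 0 -15 0 0 0 150;0 0 -8 0 0 0 150;3 -0.25 0 0 0 0 150;3 -0.25 0 0 0 0 150;3 -0.25 0 0 0 0 150"
}}

```text
time: 33.78
position: [0.5815, 0.1078, -0.0276]
tool_rot: [-3.139, 0.129, -0.002]
ft_force: [-0.1, 0.7, -0.0]
grip_width: 0.755
grip_force: 25.0
```

Call:
{"fn": "move_arm", "kwargs": {
  "increments": "2 -0.2 0 0 0 0 150;2 -0.2 0 0 0 0 150;1 0 0 0 0 0 150;0 0 0 0 0 0 150;0 0 0 0 0 0 150;0 0 0 0 0 0 150;0 0 0 0 0 0 150;0 0 0 0 0 0 150"
}}

```text
time: 34.45
position: [0.5847, 0.1074, -0.0285]
tool_rot: [3.139, -0.128, -0.002]
ft_force: [-4.4, -0.2, 2.1]
grip_width: 0.754
grip_force: 25.0
```

```bash
python3 - <<'E'
from h import *
s=st(); print(tojig(s['position']*1000))
E
```

```text
t 34.45 tcp [584.7 107.4 -28.5] yaw -4.68 z [-0.001 -0.    -1.   ] F [-4.4 -0.2  2.1] grip 65.6 25.0 j [ 0.24  0.47 -0.57  1.79  0.3   0.97 -2.1 ]
[ 20.1 -81.9]
```

Call:
{"fn": "move_arm", "kwargs": {
  "increments": "-1 0 0 0 0 0 40;0 0 0 0 0 0 40;0 0 0 0 0 0 40;0 0 0 0 0 0 40;0 0 30 0 0 0 40;0 0 30 0 0 0 255;-2.1 -25 0 0 0 0 255;-2.1 -26 0 0 0 0 255"
}}

```text
time: 35.12
position: [0.5829, 0.0587, 0.0346]
tool_rot: [-3.138, 0.121, -0.01]
ft_force: [0.1, -1.1, -1.1]
grip_width: 0.7
grip_force: 0.0
```

Call:
{"fn": "move_arm", "kwargs": {
  "increments": "0 0 0 0 0 0 255;0 0 0 0 0 0 255;0 0 0 0 0 0 255;0 0 0 0 0 0 255;0 0 0 0 0 0 255;0 0 0 0 0 0 255;0 0 0 0 0 0 255;0 0 0 0 0 0 255"
}}

```text
time: 35.78
position: [0.5803, 0.0568, 0.0316]
tool_rot: [-3.139, 0.127, 0.0]
ft_force: [-0.2, 0.4, 0.6]
grip_width: 0.098
grip_force: 0.0
```

Call:
{"fn": "move_arm", "kwargs": {
  "increments": "0 0 0 0 0 0 255;0 0 0 0 0 0 255;0 0 -30 0 0 0 255;0 0 -20 0 0 0 255;0 0 -9 0 0 0 255;0 0 0 0 0 0 255;0.5 6 0 0 0 0 255;0.5 6 0 0 0 0 255"
}}

```text
time: 36.45
position: [0.5825, 0.0687, -0.0261]
tool_rot: [-3.139, 0.13, -0.003]
ft_force: [-0.7, -1.4, -0.0]
grip_width: 0.002
grip_force: 0.1
```

Call:
{"fn": "move_arm", "kwargs": {
  "increments": "0.5 6 0 0 0 0 255;0.5 6 0 0 0 0 255;0.2 3 0 0 0 0 255;0.2 3 0 0 0 0 255;0.1 1 0 0 0 0 255;0 0 0 0 0 0 255;0 0 0 0 0 0 255;0 0 0 0 0 0 255"
}}

```text
time: 37.12
position: [0.5827, 0.0874, -0.0274]
tool_rot: [-3.139, 0.129, 0.0]
ft_force: [0.4, 0.4, 0.5]
grip_width: 0.005
grip_force: 0.0
```

```bash
python3 - <<'E'
from h import *
s=st(); print(tojig(s['position']*1000))
E
```

```text
t 37.12 tcp [582.7  87.4 -27.4] yaw -4.71 z [-0.  0. -1.] F [0.4 0.4 0.5] grip 0.4 0.0 j [ 0.28  0.46 -0.57  1.81  0.29  0.96 -2.06]
[  19.7 -102.1]
```

Push until contact, then back off, rise in front of the jig and look.

Call:
{"fn": "move_arm", "kwargs": {
  "increments": "0.15 2 0 0 0 0 255;0.1 1 0 0 0 0 255;0 0 0 0 0 0 255;0 0 0 0 0 0 255;0 0 0 0 0 0 255;0 0 0 0 0 0 255;0 0 0 0 0 0 255;0 0 0 0 0 0 255"
}}

```text
time: 37.78
position: [0.5828, 0.0877, -0.0275]
tool_rot: [3.136, -0.131, -0.002]
ft_force: [-1.4, -5.4, 2.5]
grip_width: 0.008
grip_force: 2.5
```

Call:
{"fn": "move_arm", "kwargs": {
  "increments": "-0.5 -6 0 0 0 0 255;0 0 40 0 0 0 255;0 0 40 0 0 0 0;-15 18 35 0 0 0 0;-15 18 35 0 0 0 0;-15 18 35 0 0 0 0;-15 18 10 0 0 0 0;-15 18 0 0 0 0 0"
}}

```text
time: 38.45
position: [0.5097, 0.1763, 0.1708]
tool_rot: [-3.136, 0.128, -0.012]
ft_force: [-1.0, 0.6, 0.8]
grip_width: 0.371
grip_force: 0.0
```

Call:
{"fn": "move_arm", "kwargs": {
  "increments": "-10 0 0 0 0 0 0;0 0 0 0 0 0 0;0 0 0 0 0 0 0;0 0 0 0 0 0 0;0 0 0 0 0 0 0;0 0 0 0 0 0 0;0 0 0 0 0 0 0;0 0 0 0 0 0 0"
}}

```text
time: 39.12
position: [0.4983, 0.1735, 0.1663]
tool_rot: [-3.139, 0.13, 0.001]
ft_force: [-0.6, 0.3, 0.4]
grip_width: 0.963
grip_force: 0.0
```

```bash
python3 - <<'E'
from h import *
s=st(); print(tojig(s['position']*1000))
p=ctrl.get_image('wrist'); c=col(p); save(p,'w6.png')
w=cloud(p)
for n in('whi','red','yel'):
    y0={'whi':(.22,.33),'red':(.14,.26),'yel':(.08,.2)}[n]
    r=rect(p,(.55,.66,*y0),.0085,.0145,c[n]); print(n,r,tojig(r[0]),'ang',(r[2]+4.72)%90)
h=hsv(p); m=(h[...,1]<60)&(h[...,2]>150)
print('bridge',rect(p,(.3,.56,.05,.45),.0085,.0145,m))
E
```

```text
t 39.12 tcp [498.3 173.5 166.3] yaw -4.73 z [-0.001  0.    -1.   ] F [-0.6  0.3  0.4] grip 83.7 0.0 j [ 0.27  0.12 -0.7   1.76  0.08  1.29 -2.1 ]
[-71.5 -23.2]
whi (array([595.4, 263.9]), array([72.3, 51.1]), 85.2, 11.3, 5820, array([595.6, 260.4])) [17.9 74.9] ang 89.92
red (array([590.4, 194.8]), array([65.4, 51. ]), 85.2, 11.3, 5704, array([590.6, 194.8])) [18.6  5.6] ang 89.92
yel (array([584.9, 129. ]), array([65.1, 51. ]), 85.3, 11.3, 5704, array([585.1, 129.3])) [ 18.5 -60.4] ang 0.01999999999999602
bridge (array([450. , 247.7]), array([ 24.6, 364.9]), 4.0, 11.4, 10088, array([450.8, 244.1]))
```

View pics/w6.png

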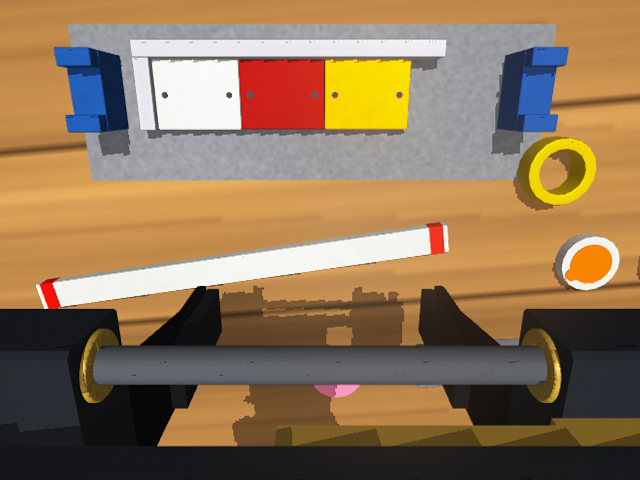

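Call:
{"fn": "move_arm", "kwargs": {
  "increments": "-6 9 0 0 0 7.1 60;-6 9 0 0 0 7.1 60;-6 9 0 0 0 7.1 60;-6 9 0 0 0 7.1 60;-6 9 0 0 0 7.1 60;-6 9 0 0 0 7.1 60;-6 9 0 0 0 7.1 60;-6 11 0 0 0 7.1 60",
  "grip_force": 50
}}

```text
time: 39.83
position: [0.4499, 0.2478, 0.1666]
tool_rot: [2.818, 1.387, -0.0]
ft_force: [0.0, -0.4, 1.0]
grip_width: 0.767
grip_force: 0.0
```

Call:
{"fn": "move_arm", "kwargs": {
  "increments": "0 0 -10 0 0 7 60;0 0 -10 0 0 7 60;0 0 -10 0 0 7 60;0 0 -10 0 0 7 60;0 0 -10 0 0 7 60;0 0 -10 0 0 6.9 60;0 0 0 0 0 0 60;0 0 0 0 0 0 60"
}}

```text
time: 40.5
position: [0.4498, 0.2476, 0.1063]
tool_rot: [-2.146, -2.294, 0.001]
ft_force: [0.3, 1.1, -0.3]
grip_width: 0.761
grip_force: 0.0
```

```bash
python3 - <<'E'
from h import *
s=st()
p=ctrl.get_image('scene'); h=hsv(p); s2=ctrl.silhouettes('bridge',p)
print('bridge scene',rect(p,(.3,.56,.02,.48),.008,.016,(h[...,1]<60)&(h[...,2]>150)))
p=ctrl.get_image('wrist'); h=hsv(p); 
print('bridge wrist',rect(p,(.3,.52,.02,.48),.008,.0145,(h[...,1]<60)&(h[...,2]>150)))
save(p,'w7.png')
E
```

```text
t 40.5 tcp [449.8 247.6 106.3] yaw 93.82 z [-0.001 -0.    -1.   ] F [ 0.3  1.1 -0.3] grip 66.2 0.0 j [ 0.27  0.17 -0.89  1.87  0.15  1.17 -0.6 ]
bridge scene (array([441.4, 214.9]), array([416. , 149.8]), 73.1, 11.7, 2005, array([451.4, 274.6]))
bridge wrist (array([450.6, 236. ]), array([ 23.9, 311.3]), 3.9, 11.3, 13171, array([448.4, 270.3]))
```

Call:
{"fn": "move_arm", "kwargs": {
  "increments": "0 0 -30 0 0 0 60;0 0 -30 0 0 0 60;0 0 -30 0 0 0 60;0 0 -25 0 0 0 60;0 0 -15 0 0 0 60;0 0 -6 0 0 0 60;0 0 0 0 0 0 60;0 0 0 0 0 0 255"
}}

```text
time: 41.32
position: [0.4508, 0.2483, -0.0285]
tool_rot: [2.143, 2.297, 0.002]
ft_force: [0.3, -0.3, 0.4]
grip_width: 0.737
grip_force: 0.0
```

Call:
{"fn": "move_arm", "kwargs": {
  "increments": "0 0 0 0 0 0 255;0 0 0 0 0 0 255;0 0 0 0 0 0 255;0 0 0 0 0 0 255;0 0 0 0 0 0 255;0 0 0 0 0 0 255;0 0 0 0 0 0 255;0 0 0 0 0 0 255"
}}

```text
time: 41.98
position: [0.4503, 0.2478, -0.0293]
tool_rot: [2.142, 2.297, 0.001]
ft_force: [0.6, -0.0, 1.5]
grip_width: 0.267
grip_force: 50.0
```

```bash
python3 - <<'E'
from h import *
st()
E
```

```text
t 41.98 tcp [450.3 247.8 -29.3] yaw 94.0 z [ 0.001  0.    -1.   ] F [ 0.6 -0.   1.5] grip 23.2 50.0 j [ 0.17  0.37 -0.82  1.98  0.34  0.92 -0.75]
```

Call:
{"fn": "move_arm", "kwargs": {
  "increments": "0 0 30 0 0 0 255;0 0 40 0 0 0 255;0 0 40 0 0 0 255;20 -11 0 0 0 -1.2 255;20 -11 0 0 0 -1.2 255;20 -11 0 0 0 -1.2 255;20 -11 0 0 0 -1.2 255;20 -11 0 0 0 -1.3 255"
}}

```text
time: 42.65
position: [0.5504, 0.1918, 0.08]
tool_rot: [-2.263, -2.179, 0.002]
ft_force: [0.7, 0.7, -2.1]
grip_width: 0.269
grip_force: 50.0
```

Call:
{"fn": "move_arm", "kwargs": {
  "increments": "20 -11 0 0 0 -1.3 255;20 -10 0 0 0 -1.3 255;0 0 0 0 0 0 255;0 0 0 0 0 0 255;0 0 0 0 0 0 255;0 0 0 0 0 0 255;0 0 0 0 0 0 255;0 0 0 0 0 0 255"
}}

```text
time: 43.32
position: [0.5894, 0.1724, 0.0807]
tool_rot: [2.309, 2.13, -0.0]
ft_force: [-0.3, -0.3, -3.0]
grip_width: 0.268
grip_force: 50.0
```

```bash
cat > br.py <<'E'
from h import *
s=st(); print(tojig(s['position']*1000))
def fit(p,zlo,zhi):
    w=cloud(p); h=hsv(p); d=(w[...,:2]*1000-J0); x=d@JX; y=d@JYv
    # white or red bar away from the row: look at parts beyond y>110 and y<-100 at height
    top=(w[...,2]>zlo)&(w[...,2]<zhi)&(abs(x-20)<40)&(h[...,2]>120)&~((h[...,0]>100)&(h[...,0]<130)&(h[...,1]>100))
    for a,b in((115,185),(-215,-130),(-215,185)):
        m=top&(y>a)&(y<b)
        if m.sum()>15: print((a,b),'n',m.sum(),'x',np.round(np.percentile(x[m],[2,50,98]),1),'y',np.round(np.percentile(y[m],[1,99]),1),'z',np.round(np.percentile(w[m][:,2]*1000,[10,50,90]),1))
E
python3 - <<'E'
from br import *
for c in('scene','side','wrist'):
    p=ctrl.get_image(c); print(c); fit(p,.085,.145)
E
```

```text
t 43.32 tcp [589.4 172.4  80.7] yaw 85.39 z [ 0. -0. -1.] F [-0.3 -0.3 -3. ] grip 23.3 50.0 j [ 0.28  0.42 -0.76  1.65  0.31  1.19 -0.63]
[ 19.4 -16.7]
scene
(115, 185) n 628 x [ 8.2 21.  31.8] y [115.6 165.5] z [118.4 121.3 122.7]
(-215, -130) n 428 x [ 9.3 22.3 32.7] y [-198.7 -131.3] z [119.  121.1 122.8]
(-215, 185) n 2454 x [ 8.4 21.4 32.3] y [-194.6  165. ] z [119.  121.2 122.8]
side
(115, 185) n 637 x [ 5.2 11.9 29.4] y [115.8 166.5] z [113.3 121.5 122.9]
(-215, -130) n 362 x [ 5.4 11.  29.4] y [-197.9 -131.7] z [113.3 121.4 122.7]
(-215, 185) n 2355 x [ 5.1 10.5 29.3] y [-193.4  166. ] z [113.2 121.4 122.8]
wrist
(-215, 185) n 24870 x [ 7.2 18.5 30. ] y [-66.8  95.7] z [120.4 121.2 122. ]
```

Call:
{"fn": "move_arm", "kwargs": {
  "increments": "0.6 0 -20 0 0 0 255;0 0 -20 0 0 0 255;0 0 -12 0 0 0 255;0 0 -6 0 0 0 255;0 0 -4 0 0 0 255;0 0 0 0 0 0 255;0 0 0 0 0 0 255;0 0 0 0 0 0 255"
}}

```text
time: 44.13
position: [0.5914, 0.1722, 0.0196]
tool_rot: [2.31, 2.128, 0.002]
ft_force: [1.0, 0.3, -2.1]
grip_width: 0.267
grip_force: 50.0
```

Call:
{"fn": "move_arm", "kwargs": {
  "increments": "0 0 -4 0 0 0 255;0 0 -4 0 0 0 255;0 0 -2.5 0 0 0 255;0 0 0 0 0 0 255;0 0 0 0 0 0 255;0 0 0 0 0 0 255;0 0 0 0 0 0 255;0 0 0 0 0 0 255"
}}

```text
time: 44.8
position: [0.5908, 0.1718, 0.0082]
tool_rot: [2.31, 2.129, 0.0]
ft_force: [1.0, -0.3, -1.2]
grip_width: 0.27
grip_force: 50.0
```

```bash
python3 - <<'E'
from br import *
for c in('scene','side'):
    p=ctrl.get_image(c); print(c); fit(p,.042,.07)
save(p,'sd8.png')
E
```

```text
t 44.8 tcp [590.8 171.8   8.2] yaw 85.31 z [ 0.  0. -1.] F [ 1.  -0.3 -1.2] grip 23.5 50.0 j [ 0.25  0.5  -0.72  1.71  0.37  1.07 -0.67]
[ 20.9 -17.2]
scene
(115, 185) n 541 x [ 3.8 21.7 33.8] y [115.9 164.9] z [46.6 48.9 50.6]
(-215, -130) n 398 x [ 5.7 22.4 38.2] y [-199.2 -131.6] z [46.3 48.7 50.4]
(-215, 185) n 2088 x [ 9.  22.2 33.6] y [-195.6  164. ] z [46.7 48.8 50.5]
side
(115, 185) n 516 x [ 6.2 16.3 36.7] y [115.8 166.2] z [45.6 49.3 50.6]
(-215, -130) n 289 x [ 5.9 14.5 37.3] y [-197.7 -131.1] z [45.4 49.  50.4]
(-215, 185) n 1812 x [ 6.3 15.8 32.2] y [-194.   165.6] z [45.2 49.2 50.5]
```

Call:
{"fn": "move_arm", "kwargs": {
  "increments": "0 0 -1.5 0 0 0 255;0 0 0 0 0 0 255;0 0 0 0 0 0 255;0 0 0 0 0 0 255;0 0 0 0 0 0 100;0 0 0 0 0 0 100;0 0 0 0 0 0 100;0 0 0 0 0 0 100"
}}

```text
time: 45.57
position: [0.5906, 0.1718, 0.0066]
tool_rot: [2.31, 2.129, -0.0]
ft_force: [-0.1, -0.6, 0.2]
grip_width: 0.485
grip_force: 0.0
```

Call:
{"fn": "move_arm", "kwargs": {
  "increments": "0 0 0 0 0 0 60;0 0 0 0 0 0 60;0 0 25 0 0 0 60;0 0 40 0 0 0 60;0 0 40 0 0 0 60;0 0 40 0 0 0 0;-25 -30 0 0 0 0 0;-25 -30 0 0 0 0 0"
}}

```text
time: 46.23
position: [0.5425, 0.1147, 0.1548]
tool_rot: [2.304, 2.133, 0.01]
ft_force: [-0.8, -1.7, -0.7]
grip_width: 0.91
grip_force: 0.0
```

Call:
{"fn": "move_arm", "kwargs": {
  "increments": "-20 -35 0 0 0 0 0;-20 -35 0 0 0 0 0;-20 -35 0 0 0 0 0;-20 -35 0 0 0 0 0;-10 -35 0 0 0 0 0;0 -35 0 0 0 0 0;0 0 0 0 0 0 0;0 0 0 0 0 0 0"
}}

```text
time: 46.9
position: [0.4503, -0.1001, 0.1516]
tool_rot: [2.315, 2.123, 0.0]
ft_force: [0.8, 1.7, 0.3]
grip_width: 0.998
grip_force: 0.0
```

```bash
python3 - <<'E'
from br import *
p=ctrl.get_image('side'); fit(p,.042,.07)
p=ctrl.get_image('scene'); save(p,'s9.png'); fit(p,.042,.07)
for n in('grn','blu','ora'): print(n,rect(p,BOX[n],.0085,.016))
p=ctrl.get_image('wrist')
for n in('grn','blu','ora'): print(n,rect(p,BOX[n],.0085,.016))
E
```

```text
t 46.9 tcp [ 450.3 -100.1  151.6] yaw 85.04 z [ 0. -0. -1.] F [0.8 1.7 0.3] grip 86.8 0.0 j [ 0.78 -0.04 -0.6   1.93 -0.03  1.25  0.1 ]
[ -96.8 -299.8]
(115, 185) n 490 x [ 6.4 17.2 36.4] y [115.6 166.1] z [45.2 48.  49.2]
(-215, -130) n 323 x [ 6.2 17.  37.7] y [-197.7 -130.7] z [45.3 47.9 49.1]
(-215, 185) n 2406 x [ 6.5 16.9 31.7] y [-191.6  165. ] z [45.  47.9 49.2]
(115, 185) n 517 x [ 5.5 21.9 33.8] y [115.8 165. ] z [45.6 47.4 49.1]
(-215, -130) n 409 x [ 4.2 22.2 38.8] y [-198.7 -131. ] z [45.3 47.4 48.9]
(-215, 185) n 2716 x [ 9.7 22.2 33.7] y [-193.9  163.3] z [45.5 47.4 49.1]
grn (array([ 528.9, -124.3]), array([48.2, 47.8]), 7.8, 11.8, 309, array([ 529.3, -123.4]))
blu (array([ 426.5, -132.4]), array([48.8, 46.4]), 57.0, 12.2, 280, array([ 426.6, -132. ]))
ora (array([431.5, -58.3]), array([48.6, 49. ]), 5.2, 12.1, 311, array([432.3, -57.2]))
grn (array([ 526.2, -124.9]), array([49.3, 49.6]), 50.8, 11.7, 2759, array([ 526. , -124.2]))
blu (array([ 422.8, -132.9]), array([49.3, 48.5]), 84.3, 11.8, 2638, array([ 423. , -132.4]))
ora (array([428.7, -58.2]), array([48.9, 48.6]), 85.4, 11.8, 3157, array([428.9, -57.8]))
```

View pics/s9.png

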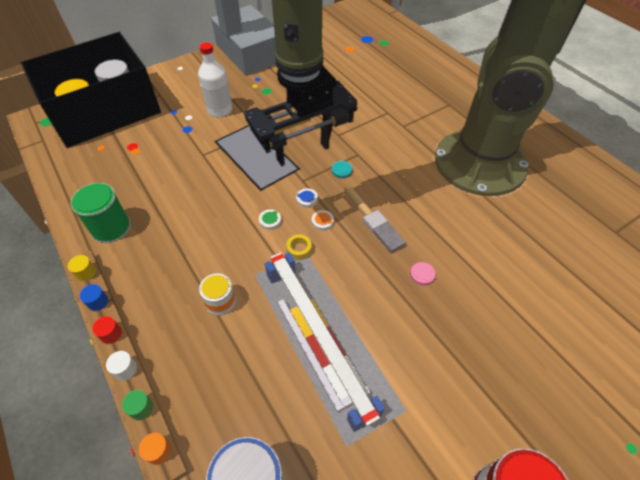

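Call:
{"fn": "move_arm", "kwargs": {
  "increments": "-14 -16 -30 0 0 0 40;-13.5 -17 -35 0 0 0 40;0 0 -35 0 0 0 40;0 0 -35 0 0 0 40;0 0 -25 0 0 0 40;0 0 -14 0 0 0 40;0 0 -7 0 0 0 40;0 0 0 0 0 0 40",
  "grip_force": 10
}}

```text
time: 47.72
position: [0.4224, -0.1293, -0.0307]
tool_rot: [-2.305, -2.13, 0.001]
ft_force: [0.1, 0.0, -0.6]
grip_width: 0.841
grip_force: 0.0
```

Call:
{"fn": "move_arm", "kwargs": {
  "increments": "0 0 0 0 0 0 200;0 0 0 0 0 0 200;0 0 0 0 0 0 200;0 0 0 0 0 0 200;0 0 0 0 0 0 200;0 0 0 0 0 0 200;0 0 0 0 0 0 200;0 0 0 0 0 0 200"
}}

```text
time: 48.38
position: [0.4239, -0.1316, -0.0286]
tool_rot: [2.31, 2.127, 0.001]
ft_force: [-1.4, -0.1, 6.7]
grip_width: 0.569
grip_force: 10.0
```

```bash
python3 - <<'E'
from h import *
st(); p=ctrl.get_image('wrist'); print(rect(p,BOX['blu'],.0085,.016,hsv(p)[...,2]>90)); tip()
h=hsv(p); w=cloud(p); m=(w[...,2]<.006)&(w[...,2]>-.006)&(w[...,0]>.36)&(w[...,0]<.55)&(w[...,1]<-.2)&(w[...,1]>-.46)&(h[...,1]<60); print(m.sum())
s=ctrl.silhouettes('mat',ctrl.get_image('scene')); print(len(s))
E
```

```text
t 48.38 tcp [ 423.9 -131.6  -28.6] yaw 85.3 z [ 0.001 -0.001 -1.   ] F [-1.4 -0.1  6.7] grip 49.5 10.0 j [ 0.78  0.16 -0.57  2.15  0.12  0.85  0.06]
(array([ 423.3, -126.6]), array([37.1, 49.4]), 85.2, 11.7, 8693, array([ 423.1, -127.3]))
tip [ 5.8  7.2 12.1 42.6] 215
tip [ 5.   6.9  8.9 31.7] 160
0
1
```

Call:
{"fn": "move_arm", "kwargs": {
  "increments": "2 -12 0.5 0 0 0 200;2 -17 0 0 0 0 200;2 -17 0 0 0 0 200;2 -17 0 0 0 0 200;2 -17 0 0 0 0 200;2 -17 0 0 0 0 200;2 -17 0 0 0 0 200;2 -17 0 0 0 0 200"
}}

```text
time: 49.25
position: [0.4396, -0.2625, -0.0286]
tool_rot: [-2.31, -2.129, -0.001]
ft_force: [-0.3, 3.7, 5.8]
grip_width: 0.566
grip_force: 10.0
```

Call:
{"fn": "move_arm", "kwargs": {
  "increments": "2 -17 0 0 0 0 200;2 -17 0 0 0 0 200;2 -17 0 0 0 0 200;2 -17 0 0 0 0 200;2 -17 0 0 0 0 200;2 -17 0 0 0 0 200;2 -17 0 0 0 0 200;2 -12 0 0 0 0 200"
}}

```text
time: 49.92
position: [0.4552, -0.3945, -0.0286]
tool_rot: [-2.311, -2.128, -0.0]
ft_force: [-1.9, 3.5, 7.2]
grip_width: 0.568
grip_force: 10.0
```

Call:
{"fn": "move_arm", "kwargs": {
  "increments": "0 0 0 0 0 0 200;0 0 0 0 0 0 200;0 0 0 0 0 0 200;0 0 0 0 0 0 40;0 0 0 0 0 0 40;0 0 0 0 0 0 40;0 0 0 0 0 0 40;0 0 0 0 0 0 40"
}}

```text
time: 50.58
position: [0.4549, -0.3924, -0.0294]
tool_rot: [-2.309, -2.129, -0.0]
ft_force: [0.4, -0.4, -0.8]
grip_width: 0.816
grip_force: 0.0
```

Call:
{"fn": "move_arm", "kwargs": {
  "increments": "0 0 0 0 0 0 40;0 0 25 0 0 0 40;0 0 40 0 0 0 40;0 0 40 0 0 0 40;0 0 35 0 0 0 40;0 0 30 0 0 0 40;0 0 0 0 0 0 40;0 0 0 0 0 0 40"
}}

```text
time: 51.25
position: [0.4564, -0.394, 0.1435]
tool_rot: [2.307, 2.126, 0.0]
ft_force: [-0.2, 0.2, -0.2]
grip_width: 0.841
grip_force: 0.0
```

```bash
python3 - <<'E'
from h import *
st()
p=ctrl.get_image('wrist'); save(p,'w10.png')
print('blue',rect(p,(.38,.53,-.47,-.25),.0085,.016,hsv(p)[...,2]>90))
h=hsv(p); w=cloud(p)
p=ctrl.get_image('side');print('ora',rect(p,BOX['ora'],.0085,.016)); print('blue',rect(p,(.38,.53,-.45,-.28),.0085,.016,hsv(p)[...,2]>90))
s=ctrl.silhouettes('mat',p)
if s: print(rect(p,(.3,.6,-.5,-.15),-.02,.02,s[0]['region']))
p=ctrl.get_image('scene');print('ora',rect(p,BOX['ora'],.0085,.016)); print('grn',rect(p,BOX['grn'],.0085,.016))
E
```

```text
t 51.25 tcp [ 456.4 -394.   143.5] yaw 85.31 z [ 0.003 -0.003 -1.   ] F [-0.2  0.2 -0.2] grip 73.1 0.0 j [ 1.03  0.27 -0.43  1.63  0.12  1.26  0.5 ]
blue (array([ 453.4, -395.8]), array([49.3, 49. ]), 86.6, 11.8, 3007, array([ 453.6, -395. ]))
ora (array([428.4, -56.1]), array([49. , 49.6]), 61.9, 12.3, 347, array([427.7, -54.5]))
blue (array([ 454.2, -393.4]), array([48.3, 49.3]), 50.4, 12.0, 180, array([ 453.2, -392. ]))
(array([ 451.4, -331.9]), array([122.2, 227.3]), 4.1, 0.6, 2198, array([ 447.9, -313. ]))
ora (array([431. , -58.3]), array([48.4, 49.9]), 1.8, 12.2, 309, array([432. , -57.3]))
grn (array([ 529.1, -123.5]), array([48.6, 49. ]), 51.5, 11.8, 314, array([ 529.4, -123.2]))
```

View pics/w10.png

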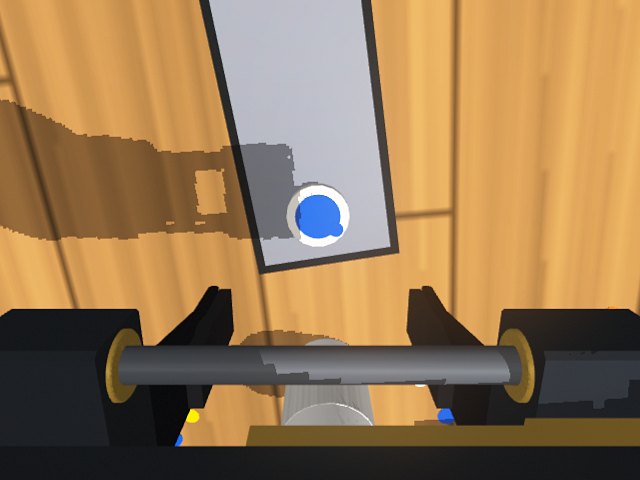

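Blue now lies on the mat at (318,216), clear of the border. Next is orange.

Call:
{"fn": "move_arm", "kwargs": {
  "increments": "-3 37 0 0 0 0 40;-3 37 0 0 0 0 40;-3 37 0 0 0 0 40;-3 37 0 0 0 0 40;-3 37 0 0 0 0 40;-3 37 0 0 0 0 40;-3 37 0 0 0 0 40;-3 37 0 0 0 0 40"
}}

```text
time: 52.12
position: [0.4298, -0.0953, 0.1398]
tool_rot: [-2.309, -2.127, 0.002]
ft_force: [0.7, -0.2, -0.6]
grip_width: 0.845
grip_force: 0.0
```

Call:
{"fn": "move_arm", "kwargs": {
  "increments": "-4 37 -20 0 0 0 40;0 3 -35 0 0 0 40;0 0 -35 0 0 0 40;0 0 -35 0 0 0 40;0 0 -25 0 0 0 40;0 0 -12 0 0 0 40;0 0 -5 0 0 0 40;0 0 0 0 0 0 40"
}}

```text
time: 52.78
position: [0.4253, -0.057, -0.0274]
tool_rot: [-2.307, -2.126, 0.002]
ft_force: [0.8, 0.2, 0.4]
grip_width: 0.839
grip_force: 0.0
```

```bash
python3 - <<'E'
from h import *
st(); p=ctrl.get_image('wrist'); print(rect(p,BOX['ora'],.0085,.016,hsv(p)[...,2]>90)); tip()
E
```

```text
t 52.78 tcp [425.3 -57.  -27.4] yaw 85.33 z [-0.004  0.002 -1.   ] F [0.8 0.2 0.4] grip 73.0 0.0 j [ 0.76  0.15 -0.71  2.18  0.13  0.86 -0.11]
(array([433.1, -52.8]), array([38.5, 57. ]), 85.1, 11.8, 8986, array([429.4, -53.1]))
tip [ 7.2  8.5 10.8 41.4] 242
tip [ 7.5  9.3 10.9 33.2] 169
```

Call:
{"fn": "move_arm", "kwargs": {
  "increments": "2 -1 -1.5 0 0 0 40;0 0 0 0 0 0 200;0 0 0 0 0 0 200;0 0 0 0 0 0 200;0 0 0 0 0 0 200;0 0 0 0 0 0 200;0 0 0 0 0 0 200;0 0 0 0 0 0 200"
}}

```text
time: 53.55
position: [0.4294, -0.0589, -0.0269]
tool_rot: [2.31, 2.128, 0.0]
ft_force: [-0.4, 0.1, 2.6]
grip_width: 0.567
grip_force: 10.0
```

```bash
python3 -c "
from h import *
st()"
```

```text
t 53.55 tcp [429.4 -58.9 -26.9] yaw 85.31 z [ 0. -0. -1.] F [-0.4  0.1  2.6] grip 49.3 10.0 j [ 0.76  0.16 -0.71  2.17  0.13  0.86 -0.12]
```

Call:
{"fn": "move_arm", "kwargs": {
  "increments": "1 -12 0 0 0 0 200;1 -18 0 0 0 0 200;1 -18 0 0 0 0 200;1 -18 0 0 0 0 200;1 -18 0 0 0 0 200;1 -18 0 0 0 0 200;2 -18 0 0 0 0 200;2 -18 0 0 0 0 200"
}}

```text
time: 54.22
position: [0.4396, -0.1967, -0.0269]
tool_rot: [-2.31, -2.129, -0.001]
ft_force: [-0.3, 2.2, 2.8]
grip_width: 0.568
grip_force: 10.0
```

Call:
{"fn": "move_arm", "kwargs": {
  "increments": "2 -18 0 0 0 0 200;2 -18 0 0 0 0 200;2 -18 0 0 0 0 200;2 -18 0 0 0 0 200;1 -18 0 0 0 0 200;1 -18 0 0 0 0 200;1 -17 0 0 0 0 200;1 -9 0 0 0 0 200"
}}

```text
time: 54.88
position: [0.4513, -0.3322, -0.0269]
tool_rot: [2.312, 2.127, 0.001]
ft_force: [-1.8, 3.1, 6.2]
grip_width: 0.569
grip_force: 10.0
```

Call:
{"fn": "move_arm", "kwargs": {
  "increments": "0 0 0 0 0 0 200;0 0 0 0 0 0 200;0 0 0 0 0 0 200;0 0 0 0 0 0 40;0 0 0 0 0 0 40;0 0 0 0 0 0 40;0 0 0 0 0 0 40;0 0 0 0 0 0 40"
}}

```text
time: 55.55
position: [0.451, -0.33, -0.0275]
tool_rot: [-2.309, -2.129, -0.0]
ft_force: [-0.0, -0.3, 0.0]
grip_width: 0.812
grip_force: 0.0
```

Call:
{"fn": "move_arm", "kwargs": {
  "increments": "0 0 0 0 0 0 40;0 0 25 0 0 0 40;0 0 40 0 0 0 40;0 0 40 0 0 0 40;0 0 35 0 0 0 40;0 0 30 0 0 0 40;0 0 0 0 0 0 40;0 0 0 0 0 0 40"
}}

```text
time: 56.22
position: [0.4524, -0.3315, 0.1449]
tool_rot: [2.307, 2.126, 0.0]
ft_force: [-0.8, -0.0, -1.6]
grip_width: 0.845
grip_force: 0.0
```

```bash
python3 - <<'E'
from h import *
st()
p=ctrl.get_image('wrist'); w=cloud(p)
print('ora',rect(p,(.40,.50,-.362,-.25),.0085,.016,hsv(p)[...,2]>90),'grn',rect(p,BOX['grn'],.0085,.016))
p=ctrl.get_image('side')
for n,b in(('blu',(.40,.50,-.45,-.362)),('ora',(.40,.50,-.362,-.25))): print(n,rect(p,b,.0085,.016,hsv(p)[...,2]>90))
print('grn',rect(p,BOX['grn'],.0085,.016))
E
```

```text
t 56.22 tcp [ 452.4 -331.5  144.9] yaw 85.31 z [ 0.003 -0.003 -1.   ] F [-0.8 -0.  -1.6] grip 73.5 0.0 j [ 1.08  0.19 -0.55  1.72  0.11  1.25  0.42]
ora (array([ 450.1, -329.9]), array([49.1, 49.3]), 4.3, 11.8, 3009, array([ 450.1, -329.3])) grn None
blu (array([ 453.4, -392.5]), array([51.3, 47.1]), 50.8, 11.9, 183, array([ 453.3, -391.3]))
ora (array([ 448.9, -327.5]), array([47.8, 49.7]), 55.6, 12.0, 200, array([ 449.2, -326.1]))
grn (array([ 525.8, -122.7]), array([47.9, 49.7]), 65.6, 12.2, 266, array([ 525.2, -121. ]))
```

Call:
{"fn": "move_arm", "kwargs": {
  "increments": "12 34 0 0 0 0 40;12 34 0 0 0 0 40;12 34 0 0 0 0 40;12 34 0 0 0 0 40;12 34 0 0 0 0 40;13 36.5 0 0 0 0 40;0 0 0 0 0 0 40;0 0 -20 0 0 0 40"
}}

```text
time: 56.98
position: [0.5267, -0.1208, 0.1243]
tool_rot: [2.301, 2.134, 0.004]
ft_force: [0.6, -1.6, 0.1]
grip_width: 0.843
grip_force: 0.0
```

Call:
{"fn": "move_arm", "kwargs": {
  "increments": "0 0 -35 0 0 0 40;0 0 -35 0 0 0 40;0 0 -35 0 0 0 40;0 0 -25 0 0 0 40;0 0 -14 0 0 0 40;0 0 -6 0 0 0 40;0 0 0 0 0 0 40;0 0 0 0 0 0 40"
}}

```text
time: 57.65
position: [0.5239, -0.124, -0.0274]
tool_rot: [-2.31, -2.128, 0.0]
ft_force: [0.5, 0.3, 1.0]
grip_width: 0.84
grip_force: 0.0
```

```bash
python3 - <<'E'
from h import *
st(); tip()
E
```

```text
t 57.65 tcp [ 523.9 -124.   -27.4] yaw 85.32 z [-0.001  0.001 -1.   ] F [0.5 0.3 1. ] grip 73.1 0.0 j [ 0.75  0.38 -0.65  1.93  0.28  0.93 -0.12]
tip [ 7.6  8.1 11.  41. ] 207
tip [ 5.9  8.4 10.2 34.6] 161
```

Call:
{"fn": "move_arm", "kwargs": {
  "increments": "2 -1 -1.5 0 0 0 40;0 0 0 0 0 0 200;0 0 0 0 0 0 200;0 0 0 0 0 0 200;0 0 0 0 0 0 200;0 0 0 0 0 0 200;0 0 0 0 0 0 200;0 0 0 0 0 0 200"
}}

```text
time: 58.37
position: [0.5265, -0.1254, -0.0284]
tool_rot: [2.31, 2.128, 0.0]
ft_force: [0.2, -0.6, 2.0]
grip_width: 0.57
grip_force: 10.0
```

Call:
{"fn": "move_arm", "kwargs": {
  "increments": "-5 -8 0 0 0 0 200;-8 -14 0 0 0 0 200;-8 -14 0 0 0 0 200;-8 -14 0 0 0 0 200;-8 -14 0 0 0 0 200;-8 -14 0 0 0 0 200;-8 -14 0 0 0 0 200;-8 -14 0 0 0 0 200"
}}

```text
time: 59.03
position: [0.4649, -0.232, -0.0284]
tool_rot: [2.31, 2.128, 0.001]
ft_force: [1.6, 1.3, 2.4]
grip_width: 0.564
grip_force: 10.0
```

Call:
{"fn": "move_arm", "kwargs": {
  "increments": "-8 -14 0 0 0 0 200;-7 -13 0 0 0 0 200;-4 -7 0 0 0 0 200;0 0 0 0 0 0 200;0 0 0 0 0 0 200;0 0 0 0 0 0 40;0 0 0 0 0 0 40;0 0 0 0 0 0 40"
}}

```text
time: 59.7
position: [0.4463, -0.2638, -0.0291]
tool_rot: [-2.308, -2.13, -0.001]
ft_force: [0.7, -1.0, -0.3]
grip_width: 0.713
grip_force: 0.0
```

Call:
{"fn": "move_arm", "kwargs": {
  "increments": "0 0 0 0 0 0 40;0 0 0 0 0 0 40;0 0 25 0 0 0 40;0 0 40 0 0 0 40;0 0 40 0 0 0 40;0 0 35 0 0 0 40;0 0 30 0 0 0 40;0 0 0 0 0 0 40"
}}

```text
time: 60.37
position: [0.4502, -0.2669, 0.1479]
tool_rot: [2.302, 2.122, 0.003]
ft_force: [0.9, 0.7, 0.6]
grip_width: 0.843
grip_force: 0.0
```

Call:
{"fn": "move_arm", "kwargs": {
  "increments": "5 -20 10 0 0 0 40;5 -20 10 0 0 0 40;5 -20 10 0 0 0 40;5 -20 10 0 0 0 40;5 -20 10 0 0 0 40;0 0 0 0 0 0 40;0 0 0 0 0 0 40;0 0 0 0 0 0 40"
}}

```text
time: 61.03
position: [0.4711, -0.3638, 0.1903]
tool_rot: [-2.308, -2.128, -0.001]
ft_force: [1.0, 0.1, -0.5]
grip_width: 0.84
grip_force: 0.0
```

```bash
python3 - <<'E'
from br import *
M0=np.array([451.5,-331.]); a=np.radians(4.2); MX=np.array([np.cos(a),np.sin(a)]); MYv=np.array([-np.sin(a),np.cos(a)])
for c in('scene','side','wrist'):
    p=ctrl.get_image(c); print(c); V=hsv(p)[...,2]>90
    for n,b in(('blu',(.39,.52,-.45,-.362)),('ora',(.39,.52,-.362,-.297)),('grn',(.39,.52,-.297,-.21))):
        r=rect(p,b,.0085,.016,V); print(n,r and (r[0],r[1],r[3],np.round([(r[0]-M0)@MX,(r[0]-M0)@MYv],1)))
    if c!='wrist': fit(p,.042,.07); print('red/white/yel row',[rect(p,b,.0085,.0145,col(p)[n]) for n,b in(('red',(.56,.64,.13,.27)),('yel',(.56,.64,.05,.2)))])
    if c=='wrist': save(p,'w11.png')
    if c=='scene':
        for n in('tin_small','tape'): print(n,[(round(r['score'],2),np.round(r['centre'],3)) for r in ctrl.find_in(n,p)[:2]])
E
```

```text
t 61.03 tcp [ 471.1 -363.8  190.3] yaw 85.36 z [-0.001  0.002 -1.   ] F [ 1.   0.1 -0.5] grip 73.1 0.0 j [ 1.11  0.25 -0.59  1.57  0.14  1.36  0.42]
[ -54.3 -560.9]
scene
blu (array([ 456.2, -394.5]), array([53. , 46.6]), 11.9, array([  0. , -63.7]))
ora (array([ 452. , -329.4]), array([49.7, 48. ]), 11.9, array([0.6, 1.6]))
grn (array([ 447.5, -265.1]), array([48.2, 51.9]), 12.1, array([ 0.8, 66. ]))
(115, 185) n 515 x [ 9.3 22.  33.7] y [115.8 165. ] z [45.6 47.4 49.1]
(-215, -130) n 402 x [ 3.5 22.2 38.2] y [-199.4 -131.2] z [45.4 47.3 49.1]
(-215, 185) n 2703 x [ 9.8 22.1 33.6] y [-193.6  163.2] z [45.6 47.4 49.1]
red/white/yel row [(array([607.9, 194. ]), array([60.6, 13.4]), 86.1, 11.4, 225, array([607.9, 194.4])), (array([594.2, 131.1]), array([62.7, 47.7]), 66.9, 11.5, 212, array([602. , 127.9]))]
tin_small [(0.79, array([0.714, 0.012, 0.061]))]
tape [(0.64, array([ 0.515, -0.016,  0.021]))]
side
blu (array([ 452.5, -391.7]), array([48.2, 49. ]), 11.9, array([ -3.4, -60.6]))
ora (array([ 449.8, -328.6]), array([47.7, 51.4]), 12.1, array([-1.5,  2.5]))
grn (array([ 444.3, -263.9]), array([46.2, 53.7]), 12.0, array([-2.3, 67.4]))
(115, 185) n 487 x [ 6.8 17.3 37. ] y [115.8 166.2] z [45.5 48.  49.2]
(-215, -130) n 319 x [ 6.5 17.1 37.4] y [-197.8 -130.2] z [45.7 47.7 49.1]
(-215, 185) n 2377 x [ 6.8 16.9 31.6] y [-192.6  165.3] z [45.2 47.9 49.1]
red/white/yel row [(array([583.7, 198.1]), array([65.7, 41.5]), 85.9, 12.0, 590, array([582.1, 198.6])), (array([578.6, 131.7]), array([67. , 40.1]), 85.4, 12.0, 476, array([578. , 133.8]))]
wrist
blu (array([ 453.4, -395.5]), array([49.2, 49.3]), 11.8, array([ -2.8, -64.5]))
ora (array([ 449.9, -329.8]), array([48.5, 49.1]), 11.8, array([-1.5,  1.3]))
grn (array([ 444.2, -265.6]), array([48.7, 49.3]), 11.8, array([-2.5, 65.8]))
```

View pics/w11.png

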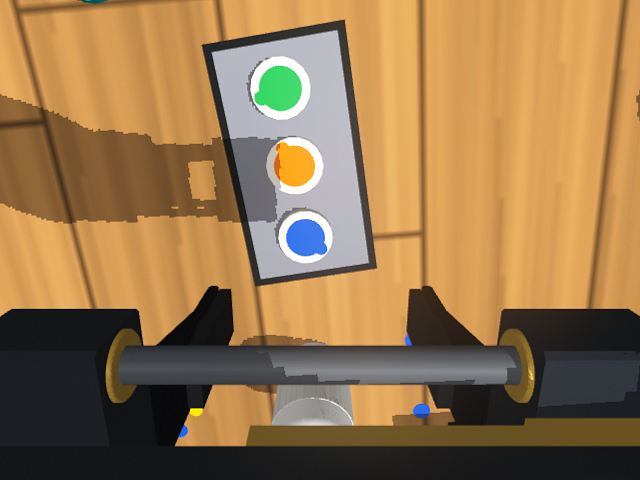

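The wrist view shows green (279,88), orange (294,165) and blue (305,237) wholly on the mat. The row, bridge, tin and tape are unchanged, so I'm handing in.

```bash
python3 -c "
from bench import ctrl
print(ctrl.close_job())"
```

```text
the job is handed in; nothing more can be done
None
```

The job is handed in, but the hand-in returned no verdict: by the cameras, all three blanks sit in a tight row in the fence corner, the bridge lies in both notches, all three palettes are on the mat, and the tin and tape have not moved.

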